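# Check the caps and flag the loose bottle

### The job

One of the three spring-clamped amber bottles has a loose cap. Try the caps with a gentle twist further shut (clockwise from above, never over half a newton metre, never opening one) until you feel one give, and turn that cap about 25 degrees, at most 40. Then take the steel flag collar by its handle bar and lower it gently over this cap, so that its ring sits level on the bottle's shoulder; let go, and leave the other things on the table where they are.

Things in the scene. Friction and masses are not known exactly. Their poses are not given: they have to be found in the camera images.
- cap_a_top (a point): Centre of the top of a brown-gold round screw cap (48 mm across, 19 mm high, plain side) on one of the three clamped amber bottles, 135 mm above the table; grip it across its side. A thin raised bar, 30 x 4 mm, 1.5 mm high, runs across the top along this frame's x. z points up the turning axis. The letters a, b, c tell neither which cap is loose nor where it stands.
- cap_a (a joint): How far this cap has been screwed on its bottle since the start, rad: grows clockwise seen from above (further shut), shrinks when opened. It stays where it is left. The loose cap turns at about 0.12 N m, before and while it moves; a tight cap does not turn below 1.5 N m, the twist winds up the clamp instead.
- clamp_a (a joint): Twist of this bottle's spring-mounted ring clamp (with the bottle and its cap) on its fixed foot, rad, positive clockwise seen from above. Springs back to 0. 5 N m per rad: it shows the torque put on the cap, 0.10 rad is 0.5 N m.
- cap_b_top (a point): Centre of the top of a brown-gold round screw cap (48 mm across, 19 mm high, plain side) on one of the three clamped amber bottles, 135 mm above the table; grip it across its side. A thin raised bar, 30 x 4 mm, 1.5 mm high, runs across the top along this frame's x. z points up the turning axis. The letters a, b, c tell neither which cap is loose nor where it stands.
- cap_b (a joint): How far this cap has been screwed on its bottle since the start, rad: grows clockwise seen from above (further shut), shrinks when opened. It stays where it is left. The loose cap turns at about 0.12 N m, before and while it moves; a tight cap does not turn below 1.5 N m, the twist winds up the clamp instead.
- clamp_b (a joint): Twist of this bottle's spring-mounted ring clamp (with the bottle and its cap) on its fixed foot, rad, positive clockwise seen from above. Springs back to 0. 5 N m per rad: it shows the torque put on the cap, 0.10 rad is 0.5 N m.
- cap_c_top (a point): Centre of the top of a brown-gold round screw cap (48 mm across, 19 mm high, plain side) on one of the three clamped amber bottles, 135 mm above the table; grip it across its side. A thin raised bar, 30 x 4 mm, 1.5 mm high, runs across the top along this frame's x. z points up the turning axis. The letters a, b, c tell neither which cap is loose nor where it stands.
- cap_c (a joint): How far this cap has been screwed on its bottle since the start, rad: grows clockwise seen from above (further shut), shrinks when opened. It stays where it is left. The loose cap turns at about 0.12 N m, before and while it moves; a tight cap does not turn below 1.5 N m, the twist winds up the clamp instead.
- clamp_c (a joint): Twist of this bottle's spring-mounted ring clamp (with the bottle and its cap) on its fixed foot, rad, positive clockwise seen from above. Springs back to 0. 5 N m per rad: it shows the torque put on the cap, 0.10 rad is 0.5 N m.
- collar_bar (a point): Middle of the flag collar's handle bar, where to grip it: a level steel bar 69 mm long (along this frame's y), 10 mm thick (along x), 8 mm high. Two posts join its ends to a ring (outer diameter 70, inner 60, 10 mm high) whose underside is 64 mm below this point. 60 g, standing on the table.
- collar_ring (a point): Centre of the underside of the flag collar's ring; z up along its axis. Lowered over a cap, the ring passes it with 5 mm to spare all round and comes to rest on the bottle's sloping shoulder with its underside about 28 mm below the cap top, the handle bar above the cap.
- marker_mid (a point): Bystander: felt marker 140 mm long, 14 mm thick, lying; its middle.
- cup_mid (a point): Bystander: open steel cup 65 mm wide, 66 mm high; its middle.
- dropper_mid (a point): Bystander: small white dropper bottle with black tip, 21 mm wide, 66 mm high; its middle.
- scraper_mid (a point): Bystander: beige flat scraper 56 x 115 x 9 mm, lying; its middle.
- nest_a: The clamp nest of bottle a with the bottle and cap it holds; origin on the table under the bottle's axis. It is fixed: foot 96 mm square, 12 mm high; on it a spring-mounted ring clamp (80 mm across) holds the 68 mm bottle, whose shoulder slopes away below the cap.
- nest_b: The clamp nest of bottle b with the bottle and cap it holds; origin on the table under the bottle's axis. It is fixed: foot 96 mm square, 12 mm high; on it a spring-mounted ring clamp (80 mm across) holds the 68 mm bottle, whose shoulder slopes away below the cap.
- nest_c: The clamp nest of bottle c with the bottle and cap it holds; origin on the table under the bottle's axis. It is fixed: foot 96 mm square, 12 mm high; on it a spring-mounted ring clamp (80 mm across) holds the 68 mm bottle, whose shoulder slopes away below the cap.
- collar: The flag collar; origin at the centre of its ring's underside.

How it is judged:
On the way, in this order (a step that is already met when the one before it is completed fails the run):
1. a loose cap has been turned further shut by 0.20 to 0.70 rad (11 to 40 degrees) ((value of joint cap_a between 0.2 and 0.7 rad or value of joint cap_b between 0.2 and 0.7 rad or value of joint cap_c between 0.2 and 0.7 rad)), for 0.1 s.
2. the flag collar sits round the neck of the bottle whose cap gave (((horizontal distance between collar_ring and cap_a_top below 0.01 m and z of collar_ring in the frame of cap_a_top below -0.019 m and value of joint cap_a between 0.2 and 0.7 rad) or (horizontal distance between collar_ring and cap_b_top below 0.01 m and z of collar_ring in the frame of cap_b_top below -0.019 m and value of joint cap_b between 0.2 and 0.7 rad) or (horizontal distance between collar_ring and cap_c_top below 0.01 m and z of collar_ring in the frame of cap_c_top below -0.019 m and value of joint cap_c between 0.2 and 0.7 rad)) and angle between collar_ring's own z axis and vertical below 0.2 rad), for 0.2 s.
At the end, for the whole second after the job is handed in: The flag collar's ring sits round the neck of the bottle whose loose cap was turned (centre within 10 mm of the cap's axis, underside more than 19 mm below the cap's top, tilted less than 0.2 rad) and is at rest, and that cap stays turned shut by 0.20 to 0.70 rad from its start (all of step 2 and linear speed of collar below 0.02 m/s); the robot touches nothing.
It fails at once if a cap is twisted with more than 0.6 N m either way (its clamp winds up more than 0.12 rad) (value of joint any of clamp_a, clamp_b, clamp_c above 0.12 rad or value of joint any of clamp_a, clamp_b, clamp_c below -0.12 rad).
It fails at once if a cap is turned more than 0.70 rad (40 degrees) shut, or open by more than 0.10 rad (value of joint any of cap_a, cap_b, cap_c above 0.7 rad or value of joint any of cap_a, cap_b, cap_c below -0.1 rad).
It fails at once if the collar is carried off (moved 50 mm) before the loose cap has been found and turned (distance of collar_ring from where it was at the start of the episode above 0.05 m and not (value of joint cap_a between 0.2 and 0.7 rad or value of joint cap_b between 0.2 and 0.7 rad or value of joint cap_c between 0.2 and 0.7 rad)).
It fails at once if the collar is pressed on a bottle or cap with more than 25 N (contact force between collar and nest_a above 25 N or contact force between collar and nest_b above 25 N or contact force between collar and nest_c above 25 N).
It fails at once if a bystander is moved more than 30 mm (distance of any of marker_mid, cup_mid, dropper_mid, scraper_mid from where it was at the start of the episode above 0.03 m).
It also fails if it takes over 64 s, if anything falls off the work surface, if the arm or the gripper's body presses on something with over 40 N, if the wrist force passes 120 N, or if a joint passes its speed limit or range.

### The arm

A 7-joint arm with a two-finger parallel gripper is mounted at the origin on a cart in front of the work surface, level with it; the furniture and walls round the work are solid. World frame = base frame: x ahead of the robot, y to its left, z up, the work surface at z = 0. Lengths are in m, angles in rad, forces in N, time in s.
With the tool pointing down it reaches from about 0.425 to 0.875 m from the base axis. Payload 8.4 kg.
Tool frame: the origin (TCP) lies midway between the tips of the shut fingers; the grasp point (between the pads) lies 19 mm behind it (ctrl.grip_depth is the distance from the TCP to the grasp point, in m); z points along the fingers, y is the direction in which the jaws open and shut (so a half turn about z gives the same grasp; the last joint's range is limited). The gripper opens to 87 mm and grips with 3 to 60 N. Pads are 19 mm wide; open, the fingers measure 117 mm over their backs; the gripper's body (75 mm by 190 mm) begins 51 mm behind the grasp point.
Start: joints at [-1.288, 0.333, 0.04, 1.465, -0.013, 1.343, -0.059], TCP at [0.242, 0.603, 0.223] pointing down, gripper open.
Joint ranges: [-2.58, 2.58], [-0.38, 2.09], [-1.3, 1.39], [0.25, 2.4], [-1.5, 4.64], [0.08, 2.09], [-2.65, 2.65]. Speed limits (rad/s): [2.22, 2.22, 2.79, 2.79, 3.14, 3.14, 3.14].

### API

Orientations are given as [roll, pitch, yaw] about the fixed x, y, z axes, in that order (R = Rz(yaw) Ry(pitch) Rx(roll)).
In Python, from bench import ctrl, eyes gives the robot as it stands.
- The arm moves only by the tool arm_command, never from a script. Its argument "plan" is text: rows parted by semicolons, each of 7 numbers parted by spaces: the closure, from 0 (fully open) to 1 (shut), then the shift along the tool's x, y, z in mm, then the turn, a rotation vector about the tool's x, y, z in rad. In form: gripper dx dy dz ax ay az; .... A call has 1 to 5 rows; each row shifts and turns the pose as measured when the row begins, along the tool's axes as they then stand; what a row does not reach is not made up. A row lasts 1/10 s, in which the tool goes at most 50 mm and 8.59 degrees, less where a joint would pass 70% of its speed; a pose out of reach is approached as far as the arm can. A call is refused whole if a number of a shift passes 50 or a number of a turn 0.15, either way. A call with a gripper value outside its range is refused whole. The fingers move at their own pace and stop on an object; "squeeze" is the grip in N (left out, the last holds). Time passes only in rows, so rows that do not move let the fingers close. It gives the time, the measured TCP pose, the force and the opening at its end, in the units of the state.
- ctrl.get_obs(): the state, without advancing time (a new reading comes with each control period).
- eyes.read_camera(name): name is "scene" or "top" or "wrist"; returns (picture, depth): 400x640x3 uint8, red, green, blue; 400x640 float32, m along the optical axis (not along the pixel's ray), 0 where there is no reading.
- eyes.calibration(name): a dict with "camera_matrix" (3x3 intrinsics, pixels), "dist_coeffs" ([k1, k2, p1, p2, k3] as OpenCV has them; the pictures are not rectified), "rvec" (rotation vector, rad) and "tvec" (3), from world to camera coordinates, as OpenCV has them; the wrist camera has in their place "T_tool_cam" (4x4, takes a point from camera to tool coordinates, whose origin is the TCP and whose axes are the flange's). Camera axes: x right, y down, z forward; pixel columns grow to the right and rows downward; lengths in m; the calibration is good to about 2 mm. A picture is of the moment at which its call begins: read the wrist's pose just before it. calibration takes no time and is no camera call.
- ctrl.job_done(): hands the job in, once; it reports no verdict.
The state is a dict: "clock": time; "qpos": joint angles; "qvel": joint speeds; "joint_efforts": joint torques, N m; "tool_pos": TCP position; "tool_rot": TCP orientation; "wrist_force": force on the tool from outside, world axes, zero at the start; "ft_torque": the same for the moment, N m; "width": opening from 0.0 (shut) to 1.0 (fully open).
Only numpy, scipy, OpenCV 4.12 (cv2) and the standard library are available. Lean on these libraries where they do the work, as an engineer would, in place of code of your own. Each camera call takes 0.05 s, during which the arm holds its last target.

## Working session

There is one attempt and no reset: what is moved stays moved. The work goes in short steps, Python scripts to look and compute and a tool call to move; the robot and the scene stay as the last step left them, time stands still between calls to the robot, and variables do not carry over. Pictures are saved under pics/ and viewed, and the job is handed in when it is done.

Besides the shell and the picture viewer there is one more tool, called after "Request:" as a command line: name --argument value ..., lists and objects as JSON in quotes. arm_command: Moves the arm, as the interface text tells. Its arguments: {"type":"object","properties":{"plan":{"type":"string"},"squeeze":{"type":"number"}},"required":["plan"]}

```bash
ls; mkdir -p pics
python3 - <<'E'
from bench import ctrl, eyes
import cv2
for n in ["scene","top","wrist"]:
    p,d=eyes.read_camera(n); cv2.imwrite(f"pics/{n}0.png",p[:,:,::-1])
    import numpy as np
    np.save(f"pics/{n}0.npy",d)
    print(n,{k:np.round(v,4).tolist() for k,v in eyes.calibration(n).items()})
print(ctrl.get_obs(), ctrl.grip_depth)
E
```

```text
pics
scene {'camera_matrix': [[445.9093, 0.0, 322.5838], [0.0, 445.9093, 192.2969], [0.0, 0.0, 1.0]], 'dist_coeffs': [0.0259, 0.0, 0.0, 0.0, 0.0], 'rvec': [2.0426, -0.635, 0.3526], 'tvec': [-0.3787, 0.3215, 0.6419]}
top {'camera_matrix': [[485.7834, 0.0, 323.4561], [0.0, 485.7834, 199.5161], [0.0, 0.0, 1.0]], 'dist_coeffs': [-0.0584, 0.0, 0.0, 0.0, 0.0], 'rvec': [2.135, -2.172, 0.1028], 'tvec': [0.1241, 0.5453, 1.0825]}
wrist {'camera_matrix': [[286.8367, 0.0, 316.0588], [0.0, 286.8367, 197.3613], [0.0, 0.0, 1.0]], 'dist_coeffs': [-0.0055, 0.0, 0.0, 0.0, 0.0], 'T_tool_cam': [[-0.0008, -0.966, -0.2584, 0.0701], [1.0, -0.0011, 0.001, 0.0001], [-0.0012, -0.2584, 0.966, -0.163], [0.0, 0.0, 0.0, 1.0]]}
{'clock': 0.15, 'qpos': array([-1.28820567,  0.33370725,  0.03986089,  1.46608063, -0.0133999 ,
        1.34329214, -0.05851288]), 'qvel': array([ 3.46543473e-04, -5.62810380e-04,  7.79244985e-04,  6.60523314e-04,
        3.33708037e-05, -6.86519761e-04,  6.93019714e-06]), 'joint_efforts': array([ 2.20480681e-03, -6.56843376e+01,  1.33714154e+00, -4.04110479e+01,
       -5.96848642e-02,  4.17147728e-02,  1.27669100e-04]), 'tool_pos': array([0.24205409, 0.60285089, 0.22188402]), 'tool_rot': array([-3.14037319e+00,  7.38175871e-05,  2.75978665e+00]), 'wrist_force': array([-0.57392761,  0.59690751,  0.88657636]), 'ft_torque': array([-0.0054261 ,  0.02320564, -0.00994778]), 'width': 1.000398465395406} 0.0187
```

View pics/scene0.png

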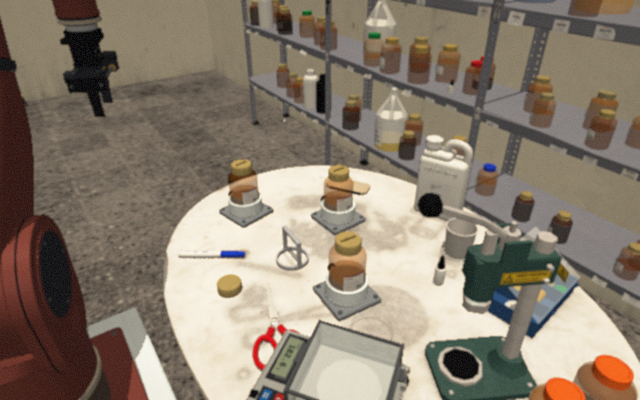

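View pics/top0.png

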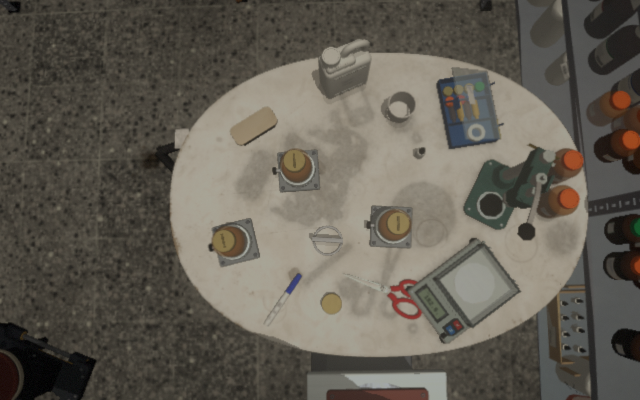

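View pics/wrist0.png

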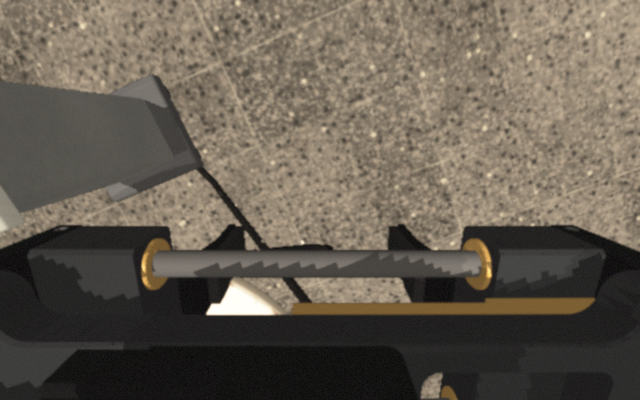

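The scene picture shows three bottles at about (243,180), (338,190), (347,260), and the collar at (291,250). In the top picture the caps are near (231,242), (294,162), (398,224) and the collar is at (326,240). I'll enlarge these.

```bash
cat > h.py <<'E'
import numpy as np, cv2
from bench import ctrl, eyes
from scipy.spatial.transform import Rotation as R
def pose(obs=None):
    o=obs or ctrl.get_obs()
    T=np.eye(4);T[:3,:3]=R.from_euler('xyz',o['tool_rot']).as_matrix();T[:3,3]=o['tool_pos'];return T
def cam(name,T=None):
    c=eyes.calibration(name);K=np.array(c['camera_matrix']);D=np.array(c['dist_coeffs'])
    if name=='wrist': W=(pose() if T is None else T)@np.array(c['T_tool_cam'])
    else:
        V=np.eye(4);V[:3,:3]=cv2.Rodrigues(np.array(c['rvec']))[0];V[:3,3]=np.ravel(c['tvec']);W=np.linalg.inv(V)
    return K,D,W
def onplane(name,uv,z,T=None):
    K,D,W=cam(name,T)
    n=cv2.undistortPoints(np.array(uv,float).reshape(-1,1,2),K,D).reshape(-1,2)
    d=np.c_[n,np.ones(len(n))]@W[:3,:3].T;o=W[:3,3]
    return o+d*((z-o[2])/d[:,2])[:,None]
def proj(name,X,T=None):
    K,D,W=cam(name,T);V=np.linalg.inv(W)
    return cv2.projectPoints(np.array(X,float).reshape(-1,1,3),cv2.Rodrigues(V[:3,:3])[0],V[:3,3],K,D)[0].reshape(-1,2)
def crop(img,out,x0,y0,w,h,s):
    p=cv2.imread(img)[y0:y0+h,x0:x0+w];cv2.imwrite(out,cv2.resize(p,None,fx=s,fy=s,interpolation=cv2.INTER_CUBIC))
def cloud(name,d,T=None):
    K,D,W=cam(name,T);v,u=np.mgrid[0:400,0:640]
    n=cv2.undistortPoints(np.c_[u.ravel(),v.ravel()].astype(float).reshape(-1,1,2),K,D).reshape(-1,2)
    P=np.c_[n,np.ones(len(n))]*d.reshape(-1,1)
    return (P@W[:3,:3].T+W[:3,3]).reshape(400,640,3)
def shift(target,yaw,obs=None):
    "tool-frame shift mm and turn rotvec to a tool-down pose at TCP target, jaw yaw"
    T=pose(obs);G=R.from_euler('xyz',[np.pi,0,yaw]).as_matrix()
    return T[:3,:3].T@(np.array(target)-T[:3,3])*1e3, R.from_matrix(T[:3,:3].T@G).as_rotvec()
E
python3 - <<'E'
from h import *
crop('pics/top0.png','pics/t_all.png',200,130,220,130,3.6)
d=np.load('pics/top0.npy')
P=cloud('top',d)
# cap-height pixels
m=(P[...,2]>0.12)&(P[...,2]<0.15)&(d>0)
n,l,s,c=cv2.connectedComponentsWithStats(m.astype(np.uint8))
for i in range(1,n):
    if s[i,4]>60: print(s[i],c[i],np.median(P[l==i],0),P[l==i].mean(0))
print(onplane('top',[[326,240],[294,152],[398,224],[231,242]],0.135))
E
```

```text
[627  25  13  20 182] [634.42307692  33.8956044 ] [ 0.89355446 -0.5842804   0.12744707] [ 0.89428112 -0.58488022  0.12965454]
[318  48  54  34 545] [347.45137615  65.97981651] [0.82081982 0.04707055 0.14425071] [0.82217327 0.05665873 0.14101999]
[283 150  23  23 408] [294.06862745 160.6127451 ] [0.61894511 0.17341759 0.1344872 ] [0.61925326 0.17347691 0.13423848]
[624 192  10  20 141] [628.31914894 201.44680851] [ 0.51984852 -0.52889676  0.13649926] [ 0.5196302  -0.52897357  0.13507733]
[386 212  24  23 421] [397.66033254 223.00475059] [ 0.48378744 -0.03981699  0.13411867] [ 0.48389198 -0.03990662  0.13407377]
[212 230  24  22 425] [223.45411765 240.53647059] [0.45295918 0.32223657 0.13457442] [0.4536331  0.32211998 0.13420683]
[[ 0.45135619  0.10896811  0.135     ]
 [ 0.63757542  0.17340272  0.135     ]
 [ 0.48174902 -0.04042003  0.135     ]
 [ 0.45033027  0.30612673  0.135     ]]
```

View pics/t_all.png

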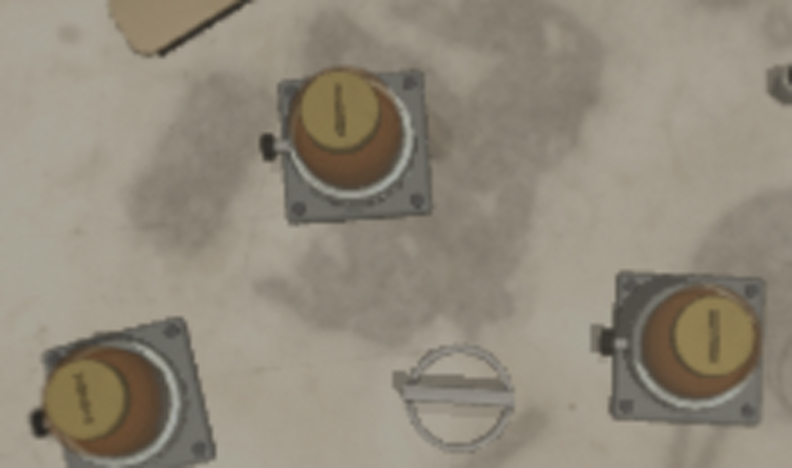

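Request:
arm_command --plan "0 -42 -26 2 0 0 0; 0 -42 -26 4 0 0 0; 0 -42 -26 4 0 0 0; 0 -42 -26 4 0 0 0; 0 -42 -26 4 0 0 0" --squeeze 10

```text
clock: 0.65
tool_pos: [0.385, 0.4057, 0.2009]
tool_rot: [-3.139, -0.004, 2.774]
wrist_force: [0.3, 0.8, 0.5]
width: 1.002
```

Run:
```python
from h import *
print(shift([.453,.322,.19],2.2)); o=ctrl.get_obs(); print(o['tool_pos'],o['tool_rot'],o['clock'])
```

```text
(array([-93.57610193, -53.72675578,  10.65748403]), array([-0.00322181, -0.00308601,  0.57438848]))
[0.38499727 0.4057467  0.20089736] [-3.13940728 -0.00381922  2.77438525] 0.65
```

Request:
arm_command --plan "0 -45 -26 5 0 0 0; 0 -45 -26 5 0 0 0; 0 0 0 0 0 0 0.15; 0 0 0 0 0 0 0.15; 0 0 0 0 0 0 0.15"

```text
clock: 1.15
tool_pos: [0.4525, 0.3175, 0.1902]
tool_rot: [-3.136, 0.0, 2.317]
wrist_force: [-0.3, 0.4, 0.5]
width: 0.999
```

```bash
cat > look.py <<'E'
import sys
from h import *
T=pose();p,d=eyes.read_camera('wrist');n=sys.argv[1]
cv2.imwrite(f'pics/{n}.png',p[:,:,::-1]);np.savez(f'pics/{n}.npz',d=d,T=T)
P=cloud('wrist',d,T);m=(P[...,2]>0.12)&(P[...,2]<0.15)&(d>0)
k,l,s,c=cv2.connectedComponentsWithStats(m.astype(np.uint8))
for i in range(1,k):
    if s[i,4]>200: print(s[i],np.median(P[l==i],0),(P[l==i].min(0)+P[l==i].max(0))/2)
o=ctrl.get_obs();print(o['clock'],o['tool_pos'],o['tool_rot'],o['qpos'])
E
python3 look.py w1
```

```text
[ 293  177   58   60 2735] [0.45255688 0.32408998 0.13572965] [0.45435235 0.32233158 0.12959717]
1.2 [0.45228733 0.31780655 0.19014931] [-3.13616792e+00 -8.03404223e-05  2.30737355e+00] [-0.93706615  0.15883507  0.27254062  1.75647864 -0.04475543  1.2377806
  0.08365473]
```

View pics/w1.png

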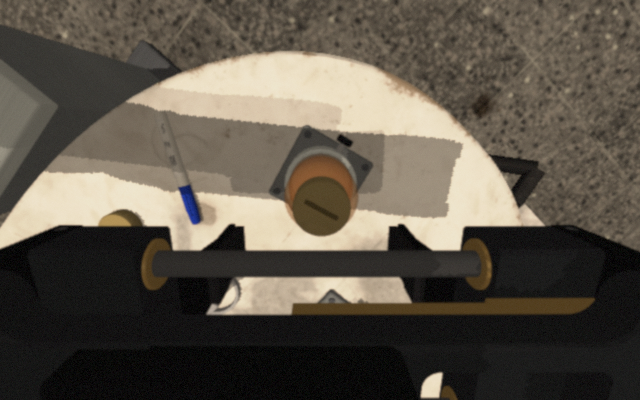

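Run:
```python
from h import *
f=np.load('pics/w1.npz')
print(onplane('wrist',[[322,206],[306,201],[337,214]],0.135,f['T']))
print(shift([.453,.322,.119],2.3))
```

```text
[[0.45274744 0.32440756 0.135     ]
 [0.44065666 0.31883988 0.135     ]
 [0.46610095 0.32766778 0.135     ]]
(array([ 2.62193594,  3.730815  , 71.13032593]), array([-5.42500172e-03, -6.03400976e-05,  7.37375140e-03]))
```

Request:
arm_command --plan "0 4 4.5 30 -0.005 0 0; 0 0 0 30 0 0 0; 0 0 0 12 0 0 0; 0 0 0 0 0 0 0"

```text
clock: 1.6
tool_pos: [0.453, 0.3247, 0.1169]
tool_rot: [3.14, -0.0, 2.317]
wrist_force: [-0.5, -0.1, 1.0]
width: 1.0
```

```bash
cat > st.py <<'E'
from h import *
o=ctrl.get_obs();print(o['clock'],o['tool_pos'],o['tool_rot'],o['wrist_force'],o['ft_torque'],'w',o['width']);print(o['qpos'],o['qvel'])
E
python3 st.py
python3 - <<'E'
from h import *
print(shift([.4528,.3235,.118],2.3))
E
```

```text
1.6 [0.45296634 0.32469016 0.11687605] [ 3.14007406e+00 -3.98515042e-04  2.31686430e+00] [-0.48479151 -0.13839705  1.01206134] [-0.01408328 -0.06460658  0.05403321] w 1.0001492149857505
[-0.93226351  0.22768945  0.26376377  1.83603428 -0.06717366  1.08493121
  0.10237763] [-0.00056615 -0.00491124 -0.00367276 -0.00713907  0.00327971  0.00968498
  0.01721809]
(array([-0.76065904, -0.9282776 , -1.12566632]), array([ 0.0015152 , -0.00041131,  0.016864  ]))
```

Request:
arm_command --plan "1 0 0 0 0 0 0; 1 0 0 0 0 0 0; 1 0 0 0 0 0 0; 1 0 0 0 0 0 0; 1 0 0 0 0 0 0" --squeeze 10

```text
clock: 2.1
tool_pos: [0.4545, 0.3261, 0.1211]
tool_rot: [3.135, -0.001, 2.32]
wrist_force: [-5.4, -5.2, 1.6]
width: 0.632
```

```bash
python3 st.py
```

```text
2.1 [0.45453124 0.3260949  0.12107851] [ 3.13529118e+00 -5.60775571e-04  2.31966014e+00] [-5.43661589 -5.17071996  1.56697105] [-1.56220985  1.58850193 -0.04302502] w 0.6318631583665396
[-0.93230363  0.22403195  0.26377424  1.83096796 -0.06657588  1.08875534
  0.10456599] [ 0.00167463 -0.00795559  0.00067705  0.00799655  0.00428391  0.03502918
 -0.00027671]
```

```bash
python3 look.py w2; python3 st.py; python3 -c "
from h import *
p,d=eyes.read_camera('scene');cv2.imwrite('pics/s2.png',p[:,:,::-1]);crop('pics/s2.png','pics/s2c.png',180,80,160,160,4)"
```

```text
[ 242  207  110   43 3218] [0.44160776 0.3306046  0.13555582] [0.44483935 0.32639988 0.13498269]
[362 224  29  26 482] [0.47168897 0.35398872 0.13686883] [0.47324442 0.35084016 0.13589773]
[282 278  58  12 482] [0.46676999 0.30842148 0.13572177] [0.46447237 0.31097599 0.13563037]
2.15 [0.4531586  0.32476312 0.12060337] [ 3.13952450e+00 -7.99221992e-04  2.31943183e+00] [-0.93219592  0.22387651  0.26388261  1.83221138 -0.06636433  1.09190561
  0.10452542]
2.15 [0.4531586  0.32476312 0.12060337] [ 3.13952450e+00 -7.99221992e-04  2.31943183e+00] [-11.9099594  -10.52318515  13.79315762] [-2.726602    3.09244572 -0.07943219] w 0.5836757080564785
[-0.93219592  0.22387651  0.26388261  1.83221138 -0.06636433  1.09190561
  0.10452542] [-0.00034695 -0.00347078  0.00382375  0.02372503  0.00511785  0.06501937
 -0.00153638]
```

View pics/w2.png

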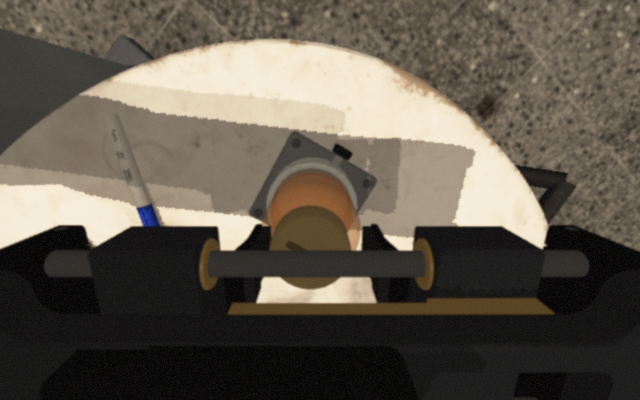

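View pics/s2c.png

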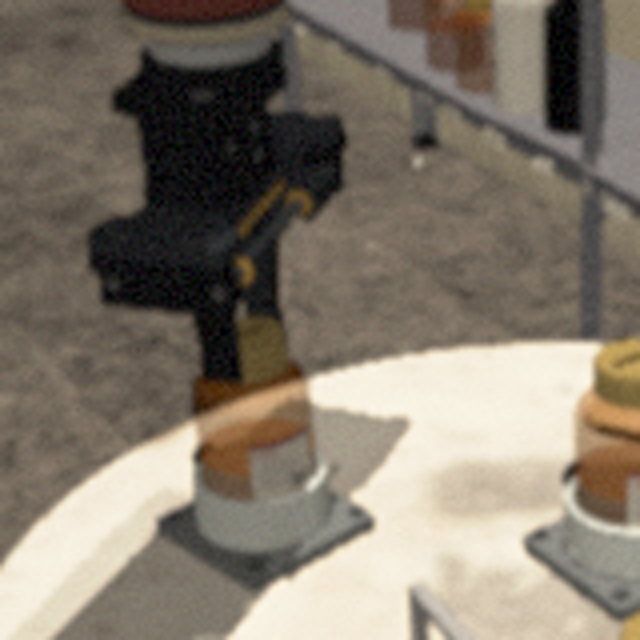

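Request:
arm_command --plan "0.3 0 0 -3 0 0 0; 0.3 0 0 -3 0 0 0; 0.3 0 0 0 0 0 0" --squeeze 10

```text
clock: 2.5
tool_pos: [0.4522, 0.3235, 0.1273]
tool_rot: [-3.141, -0.001, 2.319]
wrist_force: [0.2, -0.5, -0.1]
width: 0.677
```

```bash
python3 st.py; python3 look.py w3
python3 - <<'E'
from h import *
f=np.load('pics/w3.npz');P=cloud('wrist',f['d'],f['T'])
for v in range(200,262,10): print(v,[tuple(np.round(P[v,u]*1e3).astype(int)) for u in range(240,390,15)])
crop('pics/w3.png','pics/w3c.png',220,190,180,130,4.4)
E
```

```text
2.5 [0.45215936 0.32353439 0.12732088] [-3.14091008e+00 -1.13779861e-03  2.31897936e+00] [ 0.24071607 -0.52365962 -0.12830757] [-0.04368444  0.03100319  0.00562368] w 0.6767022913769853
[-0.93288767  0.2161142   0.26477337  1.82645368 -0.06396846  1.10792001
  0.1028226 ] [ 0.0002694  -0.00125047 -0.00159474  0.00278471  0.00078871 -0.00403865
  0.00040488]
[ 277  203   79   47 2923] [0.44507842 0.33175697 0.13562134] [0.45078861 0.3256328  0.12950166]
[244 224  25  26 373] [0.42282591 0.30785262 0.13928214] [0.42575609 0.30552317 0.13880942]
[365 224  25  26 371] [0.4710216  0.35249156 0.13911429] [0.47307037 0.34907729 0.13889228]
2.55 [0.45210246 0.32354578 0.12714931] [-3.14076626e+00 -1.15538585e-03  2.31903637e+00] [-0.93289295  0.21631222  0.26471157  1.82659798 -0.06402468  1.1077272
  0.10284758]
200 [(np.int64(401), np.int64(263), np.int64(1)), (np.int64(412), np.int64(273), np.int64(1)), (np.int64(423), np.int64(288), np.int64(14)), (np.int64(424), np.int64(324), np.int64(108)), (np.int64(431), np.int64(332), np.int64(111)), (np.int64(438), np.int64(339), np.int64(113)), (
[... 2315 characters left out ...]
(430), np.int64(347), np.int64(211)), (np.int64(434), np.int64(350), np.int64(210)), (np.int64(437), np.int64(354), np.int64(211)), (np.int64(441), np.int64(356), np.int64(210)), (np.int64(444), np.int64(360), np.int64(210))]
260 [(np.int64(415), np.int64(332), np.int64(215)), (np.int64(418), np.int64(335), np.int64(215)), (np.int64(422), np.int64(337), np.int64(214)), (np.int64(425), np.int64(340), np.int64(214)), (np.int64(428), np.int64(343), np.int64(214)), (np.int64(431), np.int64(347), np.int64(215)), (np.int64(434), np.int64(350), np.int64(215)), (np.int64(437), np.int64(353), np.int64(216)), (np.int64(441), np.int64(355), np.int64(215)), (np.int64(444), np.int64(358), np.int64(214))]
```

View pics/w3c.png

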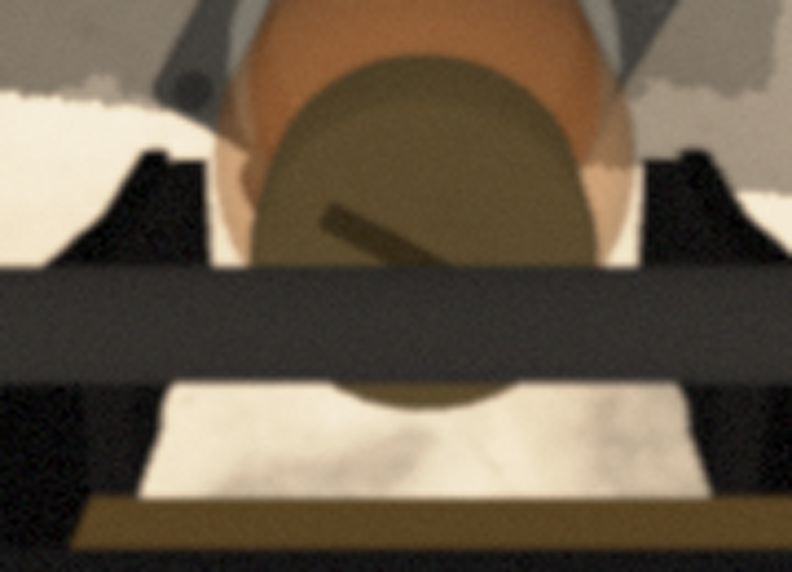

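Request:
arm_command --plan "0.3 0 0 8 0 0 0; 0.4 0 0 0 0 0 0; 0.4 0 0 0 0 0 0" --squeeze 10

```text
clock: 2.85
tool_pos: [0.4523, 0.3239, 0.1183]
tool_rot: [-3.141, -0.001, 2.319]
wrist_force: [0.7, -0.1, -0.0]
width: 0.624
```

```bash
python3 st.py
```

```text
2.85 [0.45232481 0.32387656 0.11829647] [-3.14145238e+00 -1.05333253e-03  2.31926236e+00] [ 0.71075958 -0.07102765 -0.01713701] [-0.03548883  0.04120624  0.03124313] w 0.6240371349899136
[-0.93170018  0.22551591  0.26377196  1.83543015 -0.06699938  1.08933834
  0.10522838] [-0.00021414  0.01040013  0.00180458  0.0125745  -0.0002829  -0.00633933
 -0.00023243]
```

Request:
arm_command --plan "1 -0.2 -0.2 0 0 0 0; 1 0 0 0 0 0 0; 1 0 0 0 0 0 0" --squeeze 10

```text
clock: 3.15
tool_pos: [0.4522, 0.3234, 0.118]
tool_rot: [-3.141, -0.001, 2.319]
wrist_force: [0.0, -0.3, 0.2]
width: 0.552
```

```bash
python3 st.py
```

```text
3.15 [0.45219569 0.32344415 0.11803546] [-3.14082383e+00 -1.00657961e-03  2.31925184e+00] [ 0.01073321 -0.32006464  0.18383054] [-0.07780922  0.1157238  -0.01366086] w 0.5524300888734994
[-0.93145956  0.22553787  0.2639275   1.83600269 -0.06693674  1.08937645
  0.10561506] [-0.00028855 -0.00085918 -0.00130909  0.00028567  0.00065561 -0.0008934
 -0.00152742]
```

Request:
arm_command --plan "1 0 0 0 0 0 0.03; 1 0 0 0 0 0 0.03; 1 0 0 0 0 0 0"

```text
clock: 3.45
tool_pos: [0.4523, 0.3236, 0.118]
tool_rot: [-3.141, -0.001, 2.255]
wrist_force: [-0.2, -1.1, -0.6]
width: 0.554
```

```bash
python3 st.py
```

```text
3.45 [0.45226332 0.32355329 0.11803359] [-3.14103912e+00 -7.14763157e-04  2.25481773e+00] [-0.248996   -1.06117741 -0.56250917] [-0.09249068 -0.0476614   0.30092178] w 0.5542648797854145
[-0.93840877  0.22576801  0.27163989  1.83631407 -0.06862876  1.0890556
  0.04255187] [-1.32426340e-03 -4.05683025e-04  1.10638540e-03  4.52509646e-05
  1.96174209e-03 -5.12893379e-04  1.47974278e-02]
```

L is tight (0.30 N m at 0.064 rad, which matches the clamp spring). I'll unwind, release and go to M.

Request:
arm_command --plan "1 0 0 0 0 0 -0.03; 1 0 0 0 0 0 -0.03; 0 0 0 0 0 0 0; 0 0 0 0 0 0 0; 0 0 0 -45 0 0 0"

```text
clock: 3.95
tool_pos: [0.4495, 0.3214, 0.1585]
tool_rot: [-3.131, -0.001, 2.32]
wrist_force: [0.3, 0.2, -0.5]
width: 0.742
```

```bash
python3 st.py;python3 - <<'E'
from h import *
print(shift([.6185,.1735,.185],2.0)); print(shift([.4835,-.04,.185],1.6))
E
```

```text
3.95 [0.44948129 0.32139526 0.15845678] [-3.13133679e+00 -6.20181223e-04  2.32038005e+00] [ 0.30448174  0.15394372 -0.53008222] [-0.0200181  -0.03139625 -0.04530325] w 0.7418932774340513
[-0.93791284  0.18736081  0.26725648  1.79174592 -0.05307243  1.17977344
  0.09521668] [-0.06722611 -0.47480638  0.04837749 -0.58637638  0.14578847  0.97654194
 -0.11955227]
(array([-223.39697807,   22.67613025,  -26.91574556]), array([-0.01026733,  0.00102802,  0.3203804 ]))
(array([-287.69300192, -221.59256021,  -24.45034931]), array([-0.01003184,  0.00310094,  0.72037678]))
```

Request:
arm_command --plan "0 -45 5 -28 0 0 0; 0 -45 5 0 0 0 0; 0 -45 5 0 0 0 0; 0 -45 5 0 0 0 0; 0 -40 4 0 0 0 0"

```text
clock: 4.45
tool_pos: [0.6214, 0.1826, 0.1945]
tool_rot: [3.139, -0.003, 2.334]
wrist_force: [0.2, 0.5, -0.1]
width: 0.995
```

Request:
arm_command --plan "0 0 0 0 -0.01 0 0.15; 0 0 0 0 0 0 0.15; 0 0 0 0 0 0 0"

```text
clock: 4.75
tool_pos: [0.6265, 0.1738, 0.1941]
tool_rot: [3.13, -0.001, 2.023]
wrist_force: [0.2, 0.5, -0.3]
width: 1.001
```

```bash
python3 st.py;python3 look.py w4
python3 - <<'E'
from h import *
crop('pics/w4.png','pics/w4c.png',220,140,180,130,4.4)
print(shift([.6185,.1745,.185],2.0))
E
```

```text
4.75 [0.62649104 0.17379971 0.19407056] [ 3.13006029e+00 -9.57783022e-04  2.02264034e+00] [ 0.21664295  0.49397343 -0.30600044] [-0.01502336  0.06423399 -0.01358311] w 1.0012852087692277
[-0.68355246  0.35859751  0.44866713  1.53243455 -0.16305385  1.27593498
  0.23783515] [ 0.00676302  0.00316952 -0.0093675  -0.00216599 -0.00369479 -0.00061386
  0.10444166]
[ 280  177   58   59 2651] [0.61990668 0.17530625 0.13572398] [0.62079955 0.17328962 0.12972623]
[422 372  20  26 377] [0.80894885 0.06105868 0.13533911] [0.80981367 0.05937864 0.13313591]
4.8 [0.62629187 0.17418805 0.19405173] [ 3.13008421e+00 -1.08460998e-03  2.02787189e+00] [-0.68355758  0.35838231  0.44786608  1.53260059 -0.16287238  1.2759061
  0.24228629]
(array([ 3.70885655, -6.95809773,  8.9762786 ]), array([ 0.01149258, -0.00124491,  0.02786533]))
```

View pics/w4c.png

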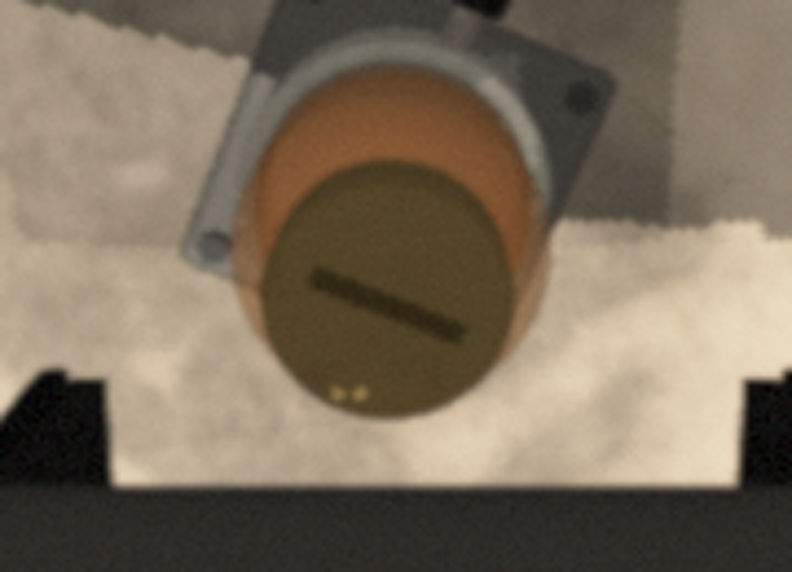

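Run:
```python
from h import *
f=np.load('pics/w4.npz')
c=onplane('wrist',[[308.2,209.3]],0.136,f['T'])[0];print(c)
c[2]=.118;print(shift(c,2.0))
```

```text
[0.62116605 0.17286876 0.136     ]
(array([ 0.99580456, -6.05676567, 75.98818573]), array([ 0.01149258, -0.00124491,  0.02786533]))
```

Request:
arm_command --plan "0 2 -7 25 0.01 0 0; 0 0 0 30 0 0 0; 0.25 0 0 13 0 0 0; 0.25 0 0 0 0 0 0"

```text
clock: 5.2
tool_pos: [0.6191, 0.1759, 0.1255]
tool_rot: [3.138, -0.002, 2.047]
wrist_force: [0.3, -0.4, 1.2]
width: 0.896
```

```bash
python3 st.py;python3 look.py w5
python3 - <<'E'
from h import *
crop('pics/w5.png','pics/w5c.png',220,190,180,130,4.4)
E
```

```text
5.2 [0.61905536 0.17592968 0.12546282] [ 3.13769734e+00 -2.18878475e-03  2.04685503e+00] [ 0.34373398 -0.4288633   1.24060387] [-0.08392118  0.06470118  0.01641846] w 0.8960911116324028
[-0.67727415  0.40219405  0.42889283  1.62059115 -0.18211681  1.15464083
  0.27082507] [-0.00093481 -0.00814132 -0.00627735 -0.01137368  0.00486603  0.01175709
  0.0232508 ]
[ 276  206   80   44 2737] [0.61417615 0.184972   0.13556607] [0.61893911 0.18030425 0.12976982]
[225 224  29  26 463] [0.57902991 0.1649301  0.13830309] [0.57984156 0.16023957 0.13774643]
[380 224  27  26 458] [0.65309221 0.20325831 0.13839173] [0.65358494 0.19827666 0.13765186]
[291 278  51   9 315] [0.62962624 0.15592466 0.13570037] [0.62893827 0.1577114  0.1356006 ]
5.25 [0.61946701 0.17605848 0.12643447] [ 3.13670358e+00 -2.13373884e-03  2.04654371e+00] [-0.67733867  0.4014648   0.4290927   1.61944247 -0.18197029  1.15548265
  0.27038273]
```

View pics/w5c.png

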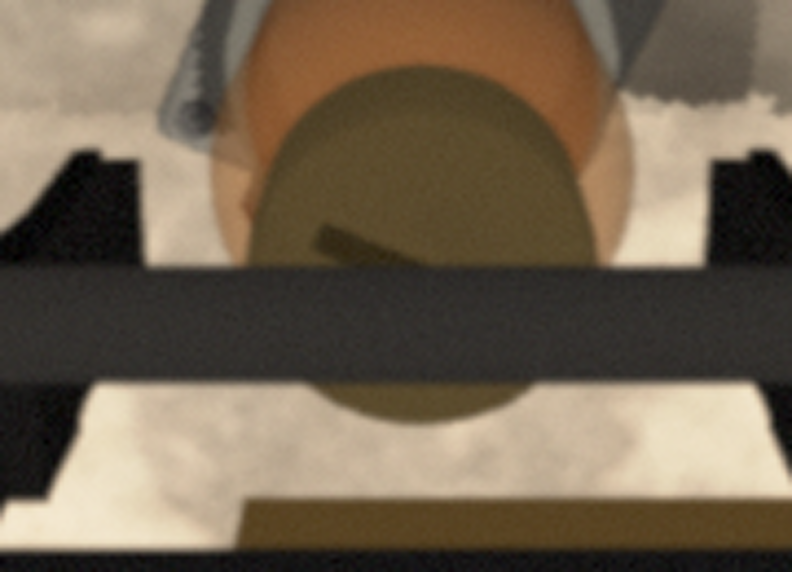

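Request:
arm_command --plan "0.4 -1.5 -0.5 8 0 0 0; 0.4 0 0 0 0 0 0; 1 0 0 0 0 0 0; 1 0 0 0 0 0 0; 1 0 0 0 0 0 0"

```text
clock: 5.75
tool_pos: [0.6195, 0.1742, 0.121]
tool_rot: [3.137, -0.003, 2.049]
wrist_force: [3.5, 2.5, -6.7]
width: 0.556
```

```bash
python3 st.py
```

```text
5.75 [0.61954909 0.17415919 0.12097687] [ 3.13670783e+00 -2.72170970e-03  2.04884649e+00] [ 3.45555973  2.51292195 -6.65956952] [ 0.28081694 -0.85343476  0.04790528] w 0.5563936707845898
[-0.67343019  0.40558089  0.42800472  1.62590744 -0.18477468  1.14544898
  0.27781913] [ 1.01489981e-03 -1.02365753e-03 -4.83905977e-04  1.03645415e-03
  1.09685493e-04  4.26700631e-03 -4.26437661e-05]
```

Request:
arm_command --plan "1 0 0 0 0 0 0.03; 1 0 0 0 0 0 0.03; 1 0 0 0 0 0 0"

```text
clock: 6.05
tool_pos: [0.6197, 0.1742, 0.1209]
tool_rot: [3.137, -0.003, 1.984]
wrist_force: [-0.8, 0.1, -3.1]
width: 0.558
```

```bash
python3 st.py
```

```text
6.05 [0.61968524 0.17424737 0.12094445] [ 3.13664322e+00 -2.73879636e-03  1.98416939e+00] [-0.82675553  0.1025348  -3.12600513] [-0.22003519  0.03069821  0.28869123] w 0.5576097809947826
[-0.68270569  0.40720033  0.44002224  1.626297   -0.19000684  1.1455219
  0.2171079 ] [-0.00391385  0.0018787  -0.0009255  -0.0006952   0.00142895 -0.00186993
  0.01335754]
```

Request:
arm_command --plan "1 0 0 0 0 0 0.02; 1 0 0 0 0 0 0"

```text
clock: 6.25
tool_pos: [0.6198, 0.1743, 0.121]
tool_rot: [3.137, -0.002, 1.963]
wrist_force: [0.5, -0.6, -3.9]
width: 0.552
```

```bash
python3 st.py
```

```text
6.25 [0.6197507  0.17427078 0.12096897] [ 3.13671090e+00 -2.46244434e-03  1.96295477e+00] [ 0.49626723 -0.60176512 -3.86270994] [-0.21554803  0.01188606  0.44182658] w 0.55226680821126
[-0.68591382  0.40779928  0.44401888  1.62628526 -0.1914402   1.14568361
  0.19693748] [ 0.00028824 -0.00021413 -0.00085868  0.0004772   0.00339047  0.00075468
  0.01652688]
```

M is tight as well (0.44 N m at 0.086 rad). I'll unwind it and go to R.

Request:
arm_command --plan "1 0 0 0 0 0 -0.04; 1 0 0 0 0 0 -0.045; 0 0 0 0 0 0 0; 0 0 0 0 0 0 0; 0 0 0 -35 0 0 0"

```text
clock: 6.75
tool_pos: [0.6176, 0.1737, 0.1532]
tool_rot: [-3.141, -0.003, 2.047]
wrist_force: [0.1, 0.6, -0.5]
width: 0.744
```

Request:
arm_command --plan "0 0 0 -40 0 0 0; 0 0 0 0 0 0 0.15; 0 0 0 0 0 0 0.15"

```text
clock: 7.05
tool_pos: [0.6205, 0.174, 0.201]
tool_rot: [3.135, -0.005, 1.74]
wrist_force: [-0.7, -0.9, -0.1]
width: 0.974
```

```bash
python3 st.py;python3 - <<'E'
from h import *
print(shift([.483,-.039,.19],1.75)); 
E
```

```text
7.05 [0.62051443 0.17398004 0.20100752] [ 3.13461586 -0.00494647  1.74027688] [-0.69668297 -0.87156299 -0.13072448] [-0.10642725  0.04440041 -0.00534776] w 0.9737182579139557
[-0.72359531  0.35012394  0.49515503  1.53663953 -0.17493776  1.29069941
 -0.03710198] [-0.18408229 -0.00565144  0.25979322 -0.0473391  -0.09035743  0.02703627
 -1.42194453]
(array([-186.78612745, -171.53379169,    8.88718226]), array([ 0.00700077, -0.00491249, -0.00974032]))
```

Request:
arm_command --plan "0 -34 -32 1 0 0 0; 0 -34 -32 2 0 0 0; 0 -34 -32 2 0 0 0; 0 -34 -32 2 0 0 0; 0 -34 -32 2 0 0 0"

```text
clock: 7.55
tool_pos: [0.491, -0.0187, 0.1909]
tool_rot: [3.127, -0.007, 1.737]
wrist_force: [0.2, -0.9, 0.4]
width: 1.001
```

```bash
python3 st.py;python3 look.py w6;python3 - <<'E'
from h import *
print(shift([.483,-.039,.19],1.75)); 
E
```

```text
7.55 [ 0.49101846 -0.018674    0.19094984] [ 3.12668238 -0.00676345  1.73675226] [ 0.24197629 -0.91786857  0.41447881] [-0.07709362  0.07148879 -0.03221163] w 1.0009026273179675
[-6.31484172e-01 -1.24585984e-03  5.92655015e-01  1.91946811e+00
 -8.44893971e-03  1.20923685e+00  1.30014522e-01] [ 0.29775256 -0.67376944  0.25834844  0.6092181   0.3775706  -0.06459044
  0.41547636]
[506   0  66  19 834] [0.61804097 0.15211524 0.13341419] [0.6211305  0.15373191 0.12921786]
[ 274  205   57   45 2144] [ 0.48341637 -0.0346916   0.1356723 ] [ 0.48455162 -0.03609302  0.12977727]
7.6 [ 0.48707747 -0.0264682   0.1904652 ] [ 3.1295319  -0.00611951  1.72863164] [-0.62680269 -0.00798434  0.60073717  1.92580679 -0.00335204  1.21122185
  0.1329052 ]
(array([-11.73775022,  -6.0008537 ,   0.32102826]), array([ 0.01212564, -0.00599035, -0.02140494]))
```

View pics/w6.png

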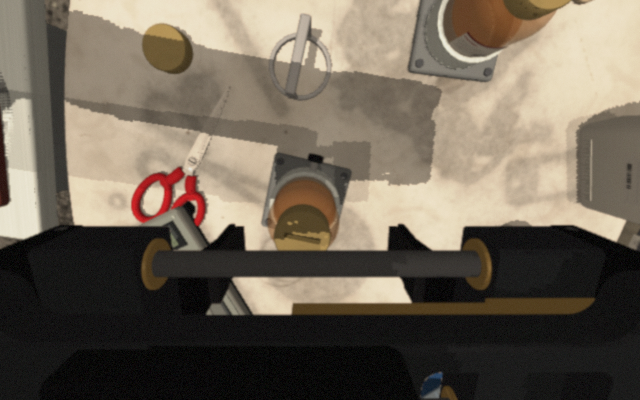

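Request:
arm_command --plan "0 -11 -5 20 0.01 -0.005 0; 0 0 0 30 0 0 0; 0.25 0 0 12 0 0 0; 0.25 0 0 0 0 0 0"

```text
clock: 8.0
tool_pos: [0.4847, -0.0413, 0.1302]
tool_rot: [3.131, -0.005, 1.717]
wrist_force: [-0.4, 0.4, 0.0]
width: 0.894
```

```bash
python3 st.py;python3 look.py w7
python3 - <<'E'
from h import *
crop('pics/w7.png','pics/w7c.png',220,190,180,130,4.4)
E
```

```text
8.0 [ 0.48471008 -0.04130136  0.13017725] [ 3.13149552 -0.0048734   1.71728362] [-0.3946749   0.3925179   0.01184391] [-0.06673771  0.03594044  0.01738375] w 0.8939388463957395
[-0.59694562  0.05895863  0.62250121  2.00265339 -0.04630261  1.0823388
  0.19259168] [ 0.00037615 -0.01069017 -0.0031688  -0.01305006 -0.00103039  0.01298664
 -0.01228517]
[ 276  199   78   51 3209] [ 0.48261203 -0.03184565  0.13566905] [ 0.48441707 -0.03291947  0.1297701 ]
[227 224  27  26 370] [ 0.44380526 -0.03793298  0.14013225] [ 0.44195467 -0.04395469  0.14008387]
[380 224  26  26 361] [ 0.52432918 -0.02595445  0.1407814 ] [ 0.52682419 -0.0318589   0.14033764]
8.05 [ 0.48513735 -0.04115182  0.13088144] [ 3.13077505 -0.00477356  1.71775694] [-0.59718039  0.05839536  0.62227898  2.00154451 -0.04592663  1.08316337
  0.19238825]
```

View pics/w7c.png

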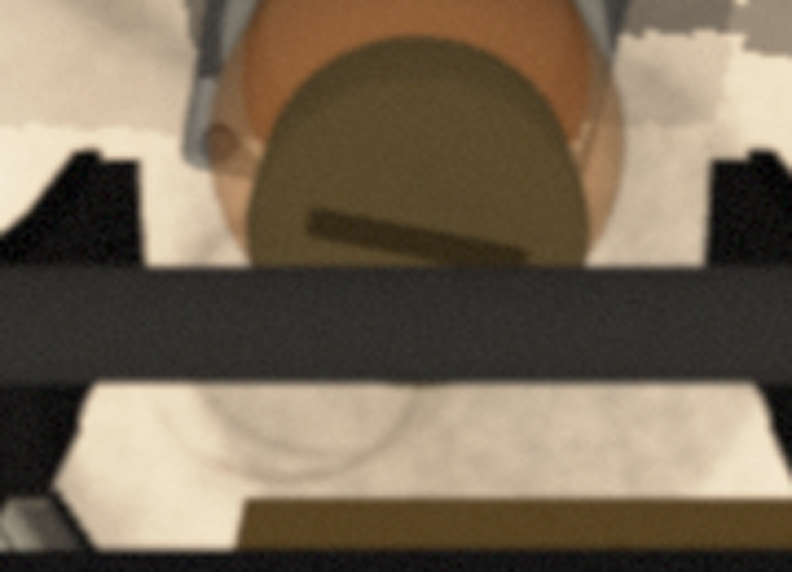

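Run:
```python
from h import *
f=np.load('pics/w7.npz')
c=onplane('wrist',[[315,244.1]],0.1365,f['T'])[0];print(c)
c[2]=.119;print(shift(c,1.72))
f=np.load('pics/w5.npz')
```

```text
[ 0.48445215 -0.04124963  0.1365    ]
(array([-0.05313791, -0.82061492, 11.87314355]), array([ 0.01082294, -0.00476138, -0.00226885]))
```

Request:
arm_command --plan "0.4 0.5 -1 12 0.01 -0.004 0; 0.4 0 0 0 0 0 0; 1 0 0 0 0 0 0; 1 0 0 0 0 0 0; 1 0 0 0 0 0 0"

```text
clock: 8.55
tool_pos: [0.4835, -0.04, 0.1198]
tool_rot: [-3.138, -0.0, 1.719]
wrist_force: [2.8, 0.7, -4.7]
width: 0.552
```

```bash
python3 st.py
```

```text
8.55 [ 0.48354511 -0.04000825  0.11984775] [-3.13831924e+00 -3.83186537e-04  1.71907835e+00] [ 2.76018735  0.73640426 -4.69288412] [-0.17540837 -0.73830381  0.02241627] w 0.5518202065019904
[-0.59726774  0.08111895  0.6213842   2.00705833 -0.05352687  1.07242616
  0.19660041] [-1.10391554e-03 -5.88084820e-05 -1.30620660e-03 -9.95606547e-05
  4.05319094e-03  4.21057290e-03 -2.60721645e-03]
```

Request:
arm_command --plan "1 0 0 0 0 0 0.03; 1 0 0 0 0 0 0.03; 1 0 0 0 0 0 0"

```text
clock: 8.85
tool_pos: [0.4837, -0.04, 0.1198]
tool_rot: [-3.139, 0.001, 1.658]
wrist_force: [-0.7, -1.0, -3.1]
width: 0.556
```

```bash
python3 st.py
```

```text
8.85 [ 0.48369976 -0.03999537  0.11983894] [-3.13850070e+00  6.23525622e-04  1.65809524e+00] [-0.65608958 -0.96752291 -3.0764896 ] [-0.28075283  0.05477076  0.11236551] w 0.5559651532734191
[-0.60089856  0.08127149  0.62462814  2.00711724 -0.05299436  1.07209881
  0.13496594] [ 4.56451399e-04  2.30937763e-04 -2.70561560e-04 -2.31153852e-04
  2.19544953e-03  4.30857251e-05  2.21459371e-02]
```

R gives: about 0.11 N m at 0.06 rad. I'll keep turning it.

Request:
arm_command --plan "1 0 0 0 0 0 0.05; 1 0 0 0 0 0 0.05; 1 0 0 0 0 0 0.05; 1 0 0 0 0 0 0.05; 1 0 0 0 0 0 0"

```text
clock: 9.35
tool_pos: [0.4841, -0.04, 0.1199]
tool_rot: [-3.139, 0.002, 1.457]
wrist_force: [0.2, -1.7, -3.0]
width: 0.554
```

```bash
python3 st.py
```

```text
9.35 [ 0.4840671  -0.04000626  0.11986337] [-3.13944825e+00  2.20663648e-03  1.45659279e+00] [ 0.19849017 -1.73177025 -2.98535181] [-0.27549993  0.08245495  0.09387027] w 0.5537817474516167
[-0.61216938  0.08172288  0.63593831  2.00727596 -0.05297618  1.07144884
 -0.06653633] [ 2.25102680e-04 -1.19901326e-03 -2.25093077e-03 -1.26165056e-05
  2.63463464e-03 -6.15666774e-04  4.37754322e-02]
```

Request:
arm_command --plan "1 0 0 0 0 0 0.05; 1 0 0 0 0 0 0.05; 1 0 0 0 0 0 0.05; 1 0 0 0 0 0 0.05; 1 0 0 0 0 0 0"

```text
clock: 9.85
tool_pos: [0.4844, -0.0401, 0.1198]
tool_rot: [-3.141, 0.003, 1.261]
wrist_force: [-0.2, 0.4, -4.4]
width: 0.557
```

```bash
python3 st.py; python3 look.py w8;python3 -c "
from h import *
crop('pics/w8.png','pics/w8c.png',220,190,180,130,4.4)"
```

```text
9.85 [ 0.48435453 -0.04008568  0.11982603] [-3.14068568  0.00316709  1.26112019] [-0.16005681  0.37874072 -4.36262602] [-0.258468    0.13419668  0.11710546] w 0.5570368965431651
[-0.62301327  0.08219891  0.64716976  2.00756542 -0.0532714   1.07076205
 -0.2615022 ] [ 6.42429268e-05  4.28294803e-04 -3.52302632e-03  5.76086232e-04
  1.62362497e-03  2.86003328e-04  5.48134530e-02]
[ 249  206  136   44 3748] [ 0.48914992 -0.02893079  0.13554602] [ 0.48838057 -0.03330693  0.13500411]
[287 278  59  12 491] [ 0.47877759 -0.0590661   0.13569611] [ 0.47929185 -0.05756383  0.1353943 ]
9.9 [ 0.48436522 -0.04005453  0.11985205] [-3.14071247e+00  3.12098162e-03  1.26265680e+00] [-0.62293479  0.08214036  0.64702704  2.00754775 -0.05325903  1.07077636
 -0.26003603]
```

View pics/w8c.png

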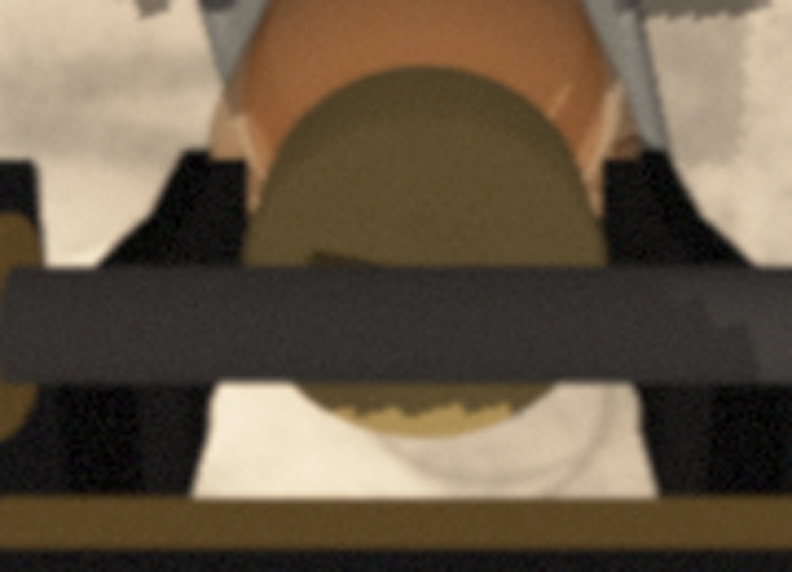

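Request:
arm_command --plan "0 0 0 0 0 0 0; 0 0 0 0 0 0 0; 0 0 0 -35 0 0 0; 0 0 0 -40 0 0 0; 0 20 0 0 0 0 0"

```text
clock: 10.4
tool_pos: [0.4907, -0.0223, 0.1983]
tool_rot: [-3.141, 0.003, 1.266]
wrist_force: [0.5, 0.7, 0.3]
width: 0.925
```

Request:
arm_command --plan "0 40 0 0 0 0 0; 0 0 0 0 0 0 0"

```text
clock: 10.6
tool_pos: [0.5048, 0.0196, 0.2006]
tool_rot: [3.138, -0.002, 1.27]
wrist_force: [-0.0, -0.5, 0.1]
width: 0.986
```

```bash
python3 st.py; python3 look.py w9; python3 -c "
from h import *
p,d=eyes.read_camera('top');cv2.imwrite('pics/top9.png',p[:,:,::-1]);crop('pics/top9.png','pics/top9c.png',300,190,130,80,6)"
```

```text
10.6 [0.50476381 0.0196487  0.20064439] [ 3.13829165e+00 -1.67160735e-03  1.26997447e+00] [-0.04365553 -0.47879231  0.12431157] [-0.06883452  0.13185376  0.02477541] w 0.985680209509675
[-0.69643956  0.03502911  0.58966331  1.86917992 -0.0208331   1.23966813
 -0.40118287] [ 0.04383766 -0.04219169  0.07485782  0.02309765  0.04723979  0.01853945
  0.0486618 ]
[288 278  53  23 929] [ 0.48139384 -0.05002266  0.13575836] [ 0.48393618 -0.04958313  0.1361511 ]
10.65 [0.50423463 0.01651929 0.20056002] [ 3.13836552e+00 -2.20421475e-04  1.26728944e+00] [-0.69483257  0.03391745  0.59289326  1.87035304 -0.01890234  1.2401098
 -0.39963123]
```

View pics/w9.png

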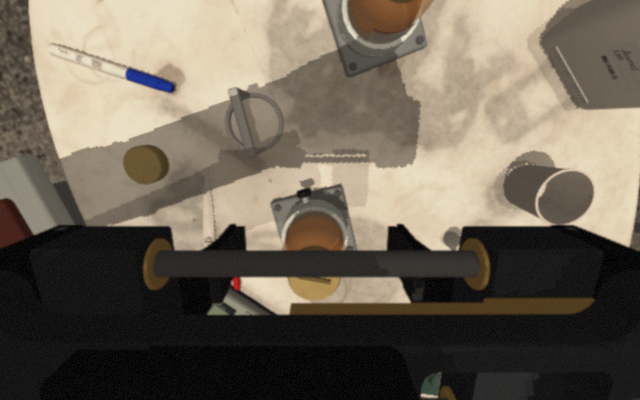

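View pics/top9c.png

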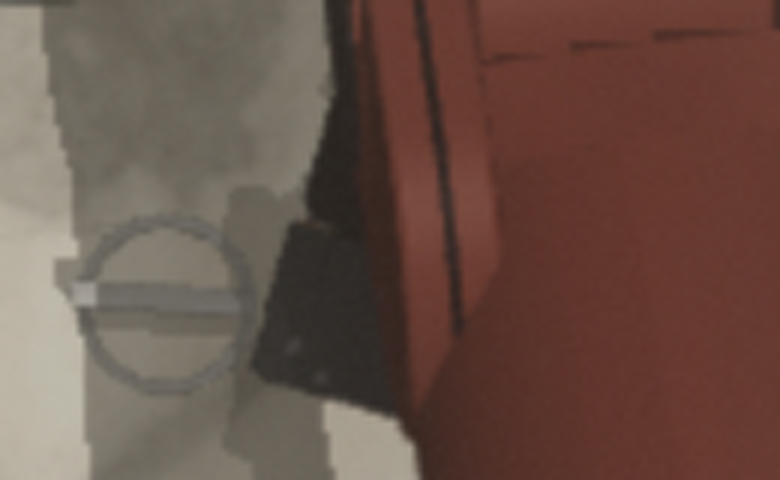

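```bash
python3 -c "
from h import *
crop('pics/w9.png','pics/w9c.png',205,70,100,100,6);crop('pics/w9.png','pics/w9d.png',280,215,80,90,6)"
```

```text
(no output)
```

View pics/w9c.png

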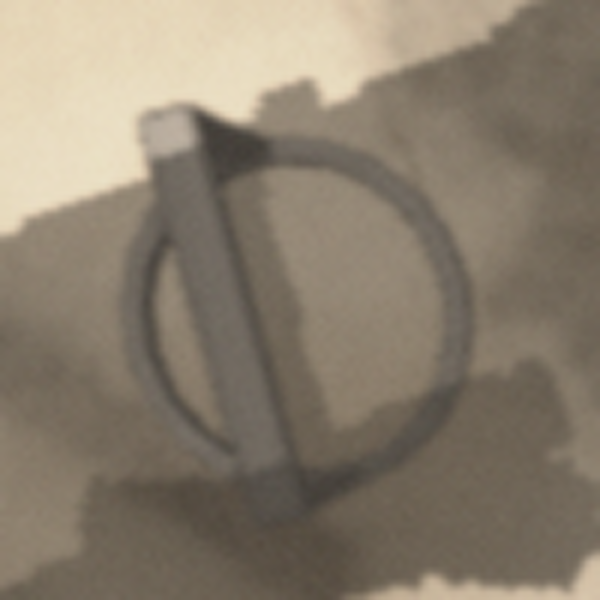

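View pics/w9d.png

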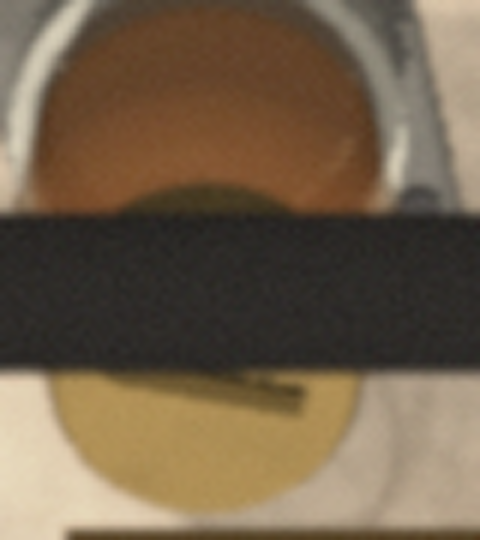

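Run:
```python
from h import *
f=np.load('pics/w9.npz');T=f['T']
e=onplane('wrist',[[233,88],[250.8,155.5]],0.068,T);print(e,np.linalg.norm(e[0]-e[1]),e.mean(0))
d=e[0]-e[1];print('bar dir',np.arctan2(d[1],d[0]))
t=onplane('top',[[300+75/6,190+294/6],[300+240/6,190+302/6]],0.068);print(t,t.mean(0))
# ring centre: depth cloud
P=cloud('wrist',f['d'],T);m=(P[...,2]>.055)&(P[...,2]<.08)&(P[...,0]<.53)&(P[...,0]>.4)&(P[...,1]>.04)&(P[...,1]<.18)
Q=P[m];print(len(Q),Q.mean(0));c=Q[:,:2]-Q[:,:2].mean(0);print(np.linalg.svd(c,full_matrices=False)[2][0])
m=(P[...,2]>.006)&(P[...,2]<.02)&(P[...,0]<.53)&(P[...,0]>.4)&(P[...,1]>.05)&(P[...,1]<.18)
Q=P[m];
if len(Q)>20:
    print(cv2.minEnclosingCircle((Q[:,:2]*1000).astype(np.float32)))
tr=onplane('top',[[300+166/6,190+304/6]],.01);print('ring top',tr)
# ring from w9c: outer x 120..475, y 135..500ish
print('ring',onplane('wrist',[[205+297/6,70+318/6]],.01,T))
```

```text
[[0.45883076 0.14052649 0.068     ]
 [0.45234964 0.07426436 0.068     ]] 0.06657833314781662 [0.4555902  0.10739542 0.068     ]
bar dir 1.4732960318970645
[[0.4561421  0.13961461 0.068     ]
 [0.45219864 0.07913655 0.068     ]] [0.45417037 0.10937558 0.068     ]
783 [0.45603926 0.10786792 0.06816845]
[-0.07463108 -0.99721121]
((455.2824401855469, 106.8821792602539), 34.930328369140625)
ring top [[0.45365572 0.10689933 0.01      ]]
ring [[0.45581873 0.10671281 0.01      ]]
```

Run:
```python
from h import *
print(shift([.4558,.1075,.12],1.486));
```

```text
(array([ 74.06175343, -73.78278627,  79.95181863]), array([ 0.00252999,  0.00092204, -0.22091539]))
```

Request:
arm_command --plan "0 36 -36 10 0 0 0; 0 36 -36 20 0 0 0; 0 0 0 20 0 0 -0.11; 0 0 0 10 0 0 -0.11; 0 0 0 0 0 0 0" --squeeze 20

```text
clock: 11.2
tool_pos: [0.4569, 0.1015, 0.1391]
tool_rot: [3.137, 0.001, 1.484]
wrist_force: [-0.0, -0.6, 0.7]
width: 1.002
```

```bash
python3 st.py; python3 look.py w10
python3 - <<'E'
from h import *
print(shift([.4558,.1075,.12],1.486));
E
```

```text
11.2 [0.45689382 0.10149463 0.1391019 ] [3.13671154e+00 7.11487217e-04 1.48404437e+00] [-0.01301708 -0.61238576  0.71209668] [-0.1205263   0.07698863  0.0030483 ] w 1.0020638143183456
[-8.01206049e-01  7.95363503e-03  4.93217145e-01  2.02366137e+00
 -1.37743913e-03  1.10669386e+00 -3.94146324e-01] [ 0.00893713 -0.01431655  0.00897616 -0.00517806  0.01094061  0.01059109
 -0.07538469]
[ 535   48  105   89 7223] [0.61465431 0.17371398 0.13560562] [0.61986896 0.17289926 0.12976653]
[225 224  21  26 207] [0.41389507 0.11487551 0.14499569] [0.41077124 0.10911856 0.14463677]
[388 224  21  26 207] [0.50218062 0.10678429 0.14515525] [0.50550804 0.10098346 0.14464258]
11.25 [0.45739033 0.10117001 0.13977754] [3.13597270e+00 5.01274089e-04 1.47972415e+00] [-8.00831681e-01  7.44923944e-03  4.93623841e-01  2.02260420e+00
 -9.92493943e-04  1.10744303e+00 -3.97857597e-01]
(array([ 6.16904012, -2.270522  , 19.76200004]), array([ 0.00561836,  0.00051891, -0.00627442]))
```

View pics/w10.png

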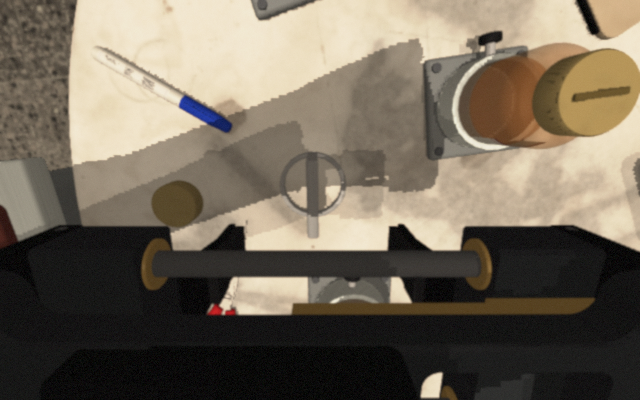

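Run:
```python
from h import *
f=np.load('pics/w10.npz');T=f['T']
P=cloud('wrist',f['d'],T);m=(P[...,2]>.055)&(P[...,2]<.08)&(P[...,0]<.5)&(P[...,0]>.41)&(P[...,1]>.04)&(P[...,1]<.18)
Q=P[m];print(len(Q),Q.mean(0),Q.min(0),Q.max(0));c=Q[:,:2]-Q[:,:2].mean(0);print(np.linalg.svd(c,full_matrices=False)[2][0])
e=onplane('wrist',[[313,152],[314,238]],0.068,T);print(e,e.mean(0))
m=(P[...,2]>.006)&(P[...,2]<.02)&(P[...,0]<.53)&(P[...,0]>.4)&(P[...,1]>.05)&(P[...,1]<.18)
Q=P[m];print(cv2.minEnclosingCircle((Q[:,:2]*1000).astype(np.float32)))
print(shift([.4558,.1075,.046],1.49));
```

```text
932 [0.45534879 0.10971738 0.06838135] [0.448108   0.07315271 0.05502372] [0.46218596 0.14165587 0.0705024 ]
[-0.07678593 -0.9970476 ]
[[0.45919992 0.14764794 0.068     ]
 [0.45331079 0.07288816 0.068     ]] [0.45625536 0.11026805 0.068     ]
((455.3173522949219, 107.01282501220703), 34.89592361450195)
(array([ 6.2061344 , -2.6863962 , 93.76082214]), array([ 0.00561733,  0.00053014, -0.01027441]))
```

Request:
arm_command --plan "0 6 -3 25 0.005 0 -0.01; 0 0 0 35 0 0 0; 0 0 0 30 0 0 0; 0 0 0 0 0 0 0"

```text
clock: 11.65
tool_pos: [0.4594, 0.1054, 0.0516]
tool_rot: [3.134, -0.003, 1.472]
wrist_force: [-1.1, 0.3, 0.8]
width: 1.0
```

```bash
python3 st.py
python3 - <<'E'
from h import *
print(shift([.4553,.1073,.046],1.49));
E
```

```text
11.65 [0.45938546 0.10537576 0.05164907] [ 3.13431236 -0.00322237  1.47224865] [-1.08692805  0.32244537  0.7540367 ] [-0.0754091   0.11785894  0.03168174] w 1.0000427236048939
[-0.78364616  0.13992924  0.49797781  2.10684024 -0.08506994  0.90541876
 -0.33627381] [ 0.00646511 -0.0506905   0.01644398 -0.0558046   0.02724308  0.05239177
 -0.04271574]
(array([ 1.49472665, -4.29601046,  5.62279108]), array([ 0.0073087 , -0.00315766, -0.01776298]))
```

Request:
arm_command --plan "0.3 1.5 -4 5 0.007 -0.003 -0.018; 0.6 0 0 0 0 0 0; 0.6 0 0 0 0 0 0; 0.6 0 0 0 0 0 0; 0.7 0 0 0 0 0 0"

```text
clock: 12.15
tool_pos: [0.4591, 0.1073, 0.0521]
tool_rot: [3.136, -0.003, 1.485]
wrist_force: [0.8, 0.3, -0.3]
width: 0.628
```

```bash
python3 st.py
python3 - <<'E'
from h import *
print(shift([.4553,.1073,.046],1.49));
E
python3 look.py w11
```

```text
12.15 [0.45909901 0.1073275  0.05205542] [ 3.13594887 -0.00345424  1.48549211] [ 0.83773505  0.27637986 -0.29321411] [-0.06390577  0.0847725   0.05012543] w 0.6283694819102619
[-0.78469887  0.14071768  0.49566346  2.10483228 -0.08614754  0.90806006
 -0.32584755] [-0.0019884  -0.01179637 -0.00024419 -0.00748869  0.00276654  0.00663974
 -0.00387699]
(array([-0.37199723, -3.81695702,  6.03272108]), array([ 0.00565156, -0.0034415 , -0.00451762]))
[    0   225   640    90 38748] [0.45555532 0.13710301 0.14119715] [0.46241717 0.13042079 0.13501203]
[ 420  372  148   28 3894] [0.51176181 0.09388665 0.1463059 ] [0.51393018 0.08345691 0.13644643]
12.2 [0.45914344 0.10735341 0.05204264] [ 3.13585942 -0.0035239   1.48550559] [-0.78468855  0.14076083  0.4956607   2.10482158 -0.08622232  0.9079266
 -0.32578169]
```

View pics/w11.png

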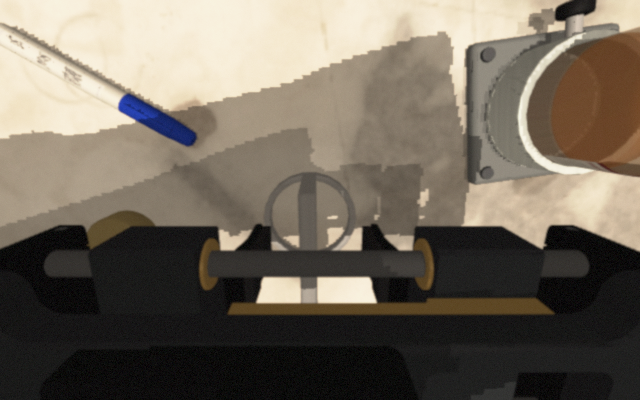

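Request:
arm_command --plan "0.6 0 -4 6 0.006 -0.003 -0.004; 0.6 0 0 0 0 0 0"

```text
clock: 12.4
tool_pos: [0.4551, 0.108, 0.046]
tool_rot: [-3.142, -0.001, 1.49]
wrist_force: [0.0, -0.6, 0.5]
width: 0.436
```

```bash
python3 st.py
python3 - <<'E'
from h import *
print(shift([.4553,.1073,.046],1.49));
E
```

```text
12.4 [0.45509938 0.10798366 0.0460457 ] [-3.14151544e+00 -9.80008252e-04  1.48993492e+00] [ 0.00604723 -0.62666546  0.53461829] [-0.0948999   0.06850317  0.0072391 ] w 0.4362750590746652
[-0.78533042  0.14773141  0.49284849  2.11272658 -0.09021135  0.90019892
 -0.32175933] [ 0.00069922 -0.01054591  0.00690457 -0.01735304  0.00363259  0.00301209
 -0.00427981]
(array([-0.6652682 ,  0.25519416,  0.04502551]), array([-7.71813139e-05, -9.80010763e-04, -6.50374801e-05]))
```

Now on target. I'll close on the bar.

Request:
arm_command --plan "1 -0.5 0 0 0 0 0; 1 0 0 0 0 0 0; 1 0 0 0 0 0 0; 1 0 0 0 0 0 0; 1 0 0 0 0 0 0" --squeeze 20

```text
clock: 12.9
tool_pos: [0.4547, 0.1073, 0.0457]
tool_rot: [-3.141, -0.0, 1.49]
wrist_force: [-0.0, -0.2, 0.2]
width: 0.114
```

```bash
python3 st.py
```

```text
12.9 [0.45470365 0.10727924 0.04566412] [-3.14074133e+00 -3.07308417e-04  1.48997580e+00] [-0.03919483 -0.17880526  0.20281839] [-0.13020508  0.04598931 -0.04133854] w 0.11375183553453633
[-0.78479242  0.14798202  0.49326653  2.11348    -0.08999513  0.90021378
 -0.32084837] [ 7.05782878e-04 -4.96676407e-05 -6.89735847e-04  8.19424470e-05
 -4.75487205e-04 -5.84870217e-04  7.35617441e-04]
```

Request:
arm_command --plan "1 0 0 -25 0 0 0; 1 0 0 -40 0 0 0; 1 0 0 -45 0 0 0; 1 0 0 -40 0 0 0; 1 0 0 -20 0 0 0"

```text
clock: 13.4
tool_pos: [0.4521, 0.1058, 0.2184]
tool_rot: [-3.134, 0.005, 1.489]
wrist_force: [0.8, -0.8, -0.4]
width: 0.116
```

```bash
python3 st.py; python3 look.py w12
python3 - <<'E'
from h import *
print(shift([.484,-.0405,.215],1.49));
E
```

```text
13.4 [0.452106   0.10579345 0.21838519] [-3.13418656  0.00507842  1.48901858] [ 0.81425077 -0.82813342 -0.37394989] [-0.10269238  0.00845863  0.01624306] w 0.11599967436535479
[-0.82659969 -0.06584196  0.48344153  1.91584214  0.03343392  1.29305968
 -0.43529445] [-0.02177238 -0.15404674 -0.04026833 -0.27101421  0.06885382  0.43118159
 -0.07297824]
[ 476   77   69   60 3195] [0.61629388 0.17387062 0.13560948] [0.62041475 0.17321638 0.12995906]
13.45 [0.45319579 0.10620188 0.22062139] [-3.13671534  0.0033032   1.48892348] [-0.82654864 -0.06734257  0.48319636  1.91240322  0.03353009  1.29479872
 -0.43549105]
(array([-143.67190654,   42.72773289,    5.8876729 ]), array([-0.00487908,  0.00330057, -0.00108457]))
```

View pics/w12.png

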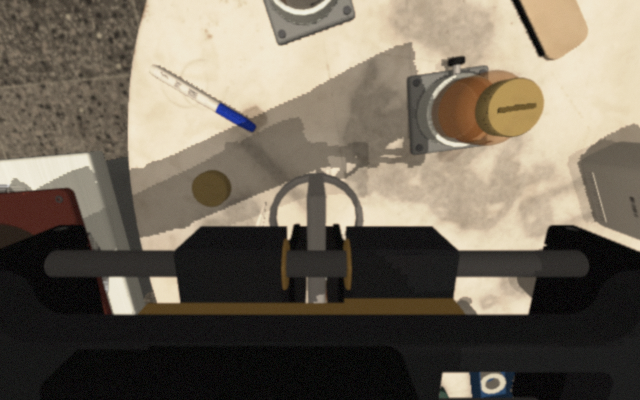

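Run:
```python
from h import *
f=np.load('pics/w12.npz');T=f['T']
crop('pics/w12.png','pics/w12c.png',255,160,120,70,6)
z=T[2,3]-.0457+.010
P=onplane('wrist',[[316,172],[270,215],[362,215]],z,T)
print((P-T[:3,3])@T[:3,:3]*1e3)
```

```text
[[ 36.02239272   0.38218911  35.51566536]
 [  4.24669484 -33.21839157  35.92589522]
 [  4.36343051  33.84217069  35.42863645]]
```

View pics/w12c.png

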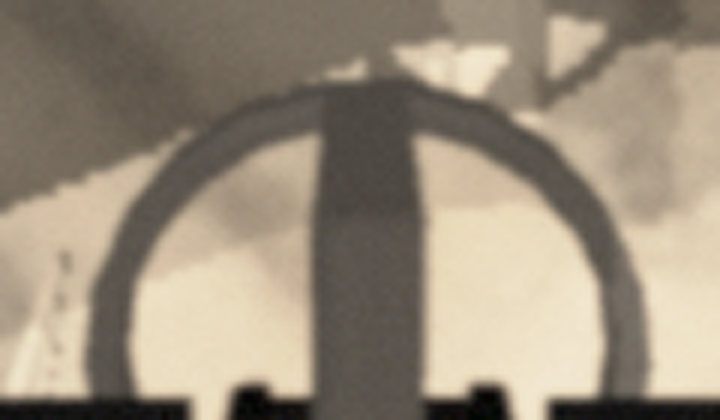

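Request:
arm_command --plan "1 -35 10 2 -0.005 0.003 0; 1 -35 10 0 0 0 0; 1 -35 10 0 0 0 0; 1 -32 9 0 0 0 0; 1 0 0 0 0 0 0"

```text
clock: 13.95
tool_pos: [0.4826, -0.0371, 0.2201]
tool_rot: [3.137, -0.002, 1.493]
wrist_force: [-0.0, 0.3, -0.5]
width: 0.108
```

```bash
python3 st.py; python3 look.py w13
python3 - <<'E'
from h import *
print(shift([.4842,-.0405,.215],1.49));
E
```

```text
13.95 [ 0.48259949 -0.03714317  0.22005828] [ 3.13690341e+00 -2.23726756e-03  1.49297023e+00] [-0.04407288  0.29989183 -0.50760903] [-0.11409952  0.05298548 -0.02867161] w 0.10751227392221613
[-0.68679637 -0.04358766  0.66413548  1.88972545  0.02619723  1.28140006
 -0.10830386] [-0.01589397 -0.003577   -0.05542731  0.01369791 -0.02511556  0.00210388
 -0.04457697]
[292 182  17  44 502] [ 0.46955765 -0.03759394  0.1356673 ] [ 0.46944141 -0.03847722  0.12995979]
[325 182  19  44 627] [ 0.49841815 -0.04043556  0.13573701] [ 0.49927141 -0.03971507  0.12976131]
14.0 [ 0.48234554 -0.03480785  0.21987069] [ 3.13752799e+00 -2.99642202e-03  1.49477819e+00] [-0.68818291 -0.04374496  0.66121585  1.89030874  0.02534979  1.28155198
 -0.11057565]
(array([-5.5494441 ,  2.26164241,  4.86331532]), array([ 0.0040575 , -0.00300612,  0.0047721 ]))
```

View pics/w13.png

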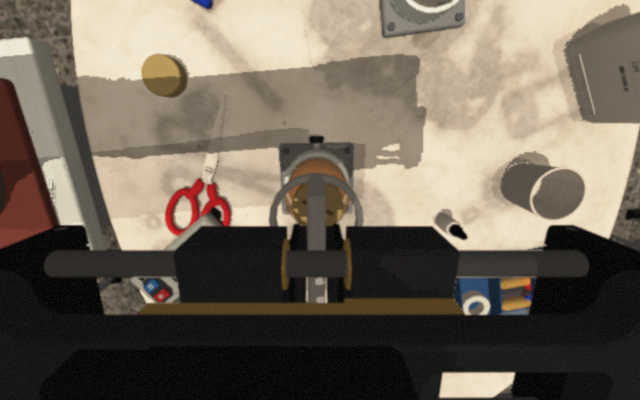

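Run:
```python
from h import *
f=np.load('pics/w13.npz');T=f['T'];d=f['d'];P=cloud('wrist',d,T)
crop('pics/w13.png','pics/w13c.png',255,160,120,70,6)
m=(P[...,2]>.131)&(P[...,2]<.139)&(d>0);m[:, :280]=0;m[:,360:]=0
Q=P[m][:,:2]*1e3
from scipy.optimize import least_squares
# edge: per row outermost pts
pts=[]
for v in range(185,224):
    u=np.where(m[v])[0]
    if len(u): pts+= [P[v,u[0],:2],P[v,u[-1],:2]]
pts=np.array(pts)*1e3
r=least_squares(lambda p:np.hypot(*(pts-p).T)-24,[484,-40],loss='soft_l1');print(r.x,np.abs(r.fun).mean())
```

```text
[484.52349628 -41.8579255 ] 0.8799136229574704
```

View pics/w13c.png

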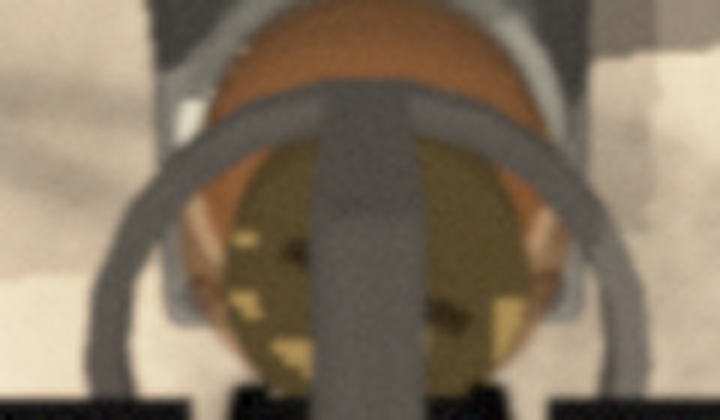

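Run:
```python
from h import *
f=np.load('pics/w13.npz');T=f['T']
print(onplane('wrist',[[318,207.3]],.1365,T))
```

```text
[[ 0.48479017 -0.0415329   0.1365    ]]
```

Request:
arm_command --plan "1 -6 2.5 0 0.004 -0.003 0.004; 1 0 0 15 0 0 0; 1 0 0 12 0 0 0; 1 0 0 0 0 0 0"

```text
clock: 14.4
tool_pos: [0.4843, -0.0382, 0.1912]
tool_rot: [-3.14, -0.0, 1.495]
wrist_force: [-0.3, 0.3, -1.0]
width: 0.108
```

```bash
python3 st.py; python3 look.py w14
python3 - <<'E'
from h import *
print(shift([.4844,-.041,.185],1.49)); 
f=np.load('pics/w14.npz');T=f['T'];d=f['d'];P=cloud('wrist',d,T)
crop('pics/w14.png','pics/w14c.png',255,160,120,70,6)
E
```

```text
14.4 [ 0.48434945 -0.03818512  0.19124179] [-3.14022054e+00 -1.54960673e-04  1.49473992e+00] [-0.28457273  0.32603536 -0.98963535] [-0.04750126  0.0656561   0.02467855] w 0.10817794635463882
[-0.6792835  -0.00580829  0.67416116  1.92210586  0.00357096  1.22538149
 -0.08240068] [-0.00865854 -0.00549581 -0.00948136 -0.01708079  0.00310031  0.01518768
 -0.00501507]
[288 185  20  45 613] [ 0.47105858 -0.0339629   0.13566305] [ 0.47015987 -0.03459759  0.12978267]
[325 186  21  44 628] [ 0.49908016 -0.03648901  0.1356276 ] [ 0.49992051 -0.03728111  0.12931986]
14.45 [ 0.48466673 -0.03805716  0.1919519 ] [-3.14088427e+00 -3.76375717e-04  1.49490298e+00] [-0.67943754 -0.00635044  0.6739551   1.9210104   0.00375094  1.22622193
 -0.08265508]
(array([-2.95720611, -0.03790797,  6.95081618]), array([-0.0007093 , -0.00037464,  0.00490311]))
```

View pics/w14c.png

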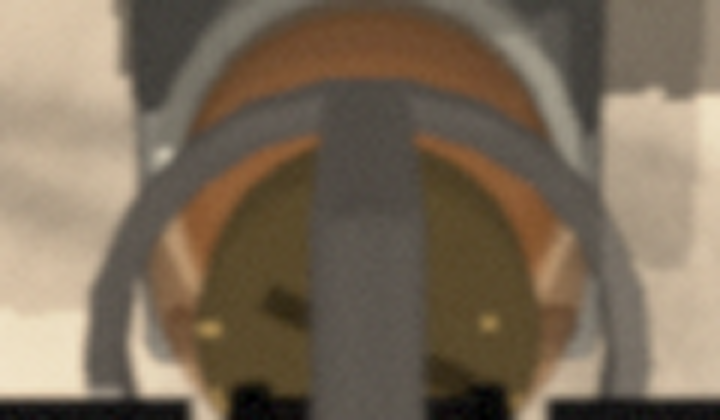

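Run:
```python
from h import *
f=np.load('pics/w14.npz');T=f['T']
print(onplane('wrist',[[317,215.8]],.1365,T))
```

```text
[[ 0.48521056 -0.04097665  0.1365    ]]
```

Request:
arm_command --plan "1 -3.2 0 0 0 0 0; 1 0 0 4 0 0 0; 1 0 0 0 0 0 0"

```text
clock: 14.75
tool_pos: [0.4849, -0.0408, 0.1886]
tool_rot: [3.141, -0.001, 1.496]
wrist_force: [-1.1, 0.3, -0.9]
width: 0.11
```

```bash
python3 st.py
python3 - <<'E'
from h import *
print(shift([.4844,-.041,.185],1.49));
E
```

```text
14.75 [ 0.4849258  -0.04079317  0.18861991] [ 3.14138326e+00 -6.13502251e-04  1.49630130e+00] [-1.11301664  0.26974276 -0.92921119] [-0.13562499  0.0890232   0.03547888] w 0.11036167528952408
[-6.76018316e-01 -2.72699000e-03  6.77875490e-01  1.92534014e+00
  1.18654313e-03  1.21812345e+00 -7.30492152e-02] [ 0.00160214 -0.00788692  0.00083727 -0.01764361  0.0038817   0.00926132
  0.00036813]
(array([-0.24761419, -0.50970832,  3.61965486]), array([ 0.00020746, -0.00061416,  0.00630124]))
```

Request:
arm_command --plan "1 0 -0.4 7 0 0 0; 1 0 0 7 0 0 0; 1 0 0 6 0 0 0; 1 0 0 5 0 0 0; 1 0 0 0 0 0 0"

```text
clock: 15.25
tool_pos: [0.4845, -0.0406, 0.1615]
tool_rot: [3.141, -0.001, 1.496]
wrist_force: [-0.4, -0.1, -0.5]
width: 0.114
```

```bash
python3 st.py
```

```text
15.25 [ 0.48448275 -0.04061743  0.16145652] [ 3.14117499e+00 -8.36002716e-04  1.49643589e+00] [-0.39447136 -0.0945248  -0.53533861] [-0.05025573  0.02561322 -0.00762908] w 0.11406449396708958
[-0.67057658  0.02609125  0.68321874  1.96174491 -0.01885333  1.15920751
 -0.05434969] [-0.00102562  0.00143674  0.00042187 -0.00507238  0.00145046  0.00321391
 -0.0009756 ]
```

Request:
arm_command --plan "1 0 0 3 0 0 0; 1 0 0 3 0 0 0; 1 0 0 0 0 0 0"

```text
clock: 15.55
tool_pos: [0.4845, -0.0407, 0.1549]
tool_rot: [3.141, -0.001, 1.496]
wrist_force: [-0.5, 0.1, -1.7]
width: 0.11
```

```bash
python3 st.py
```

```text
15.55 [ 0.48453783 -0.04069043  0.15493289] [ 3.14123819e+00 -6.72023699e-04  1.49626175e+00] [-0.53302509  0.12087606 -1.6710002 ] [-0.1472564   0.068967   -0.01588584] w 0.10959605382921235
[-0.66890056  0.0343173   0.6844679   1.96961889 -0.02453484  1.14510156
 -0.04913107] [-0.00092695 -0.0019866  -0.00092068 -0.00572417 -0.001742    0.00376563
  0.0003968 ]
```

Request:
arm_command --plan "1 0 0 1 0 0 0; 1 0 0 1 0 0 0; 1 0 0 0 0 0 0"

```text
clock: 15.85
tool_pos: [0.4847, -0.0407, 0.1531]
tool_rot: [3.141, -0.001, 1.496]
wrist_force: [-0.3, -0.4, -0.3]
width: 0.112
```

```bash
python3 st.py
```

```text
15.85 [ 0.48474647 -0.04071385  0.15306767] [ 3.14081950e+00 -7.56404215e-04  1.49629075e+00] [-0.27577947 -0.35821132 -0.28545353] [-0.13147422  0.14596395  0.01971103] w 0.11235918774765588
[-0.66835299  0.0368041   0.6848701   1.97177556 -0.02639323  1.140623
 -0.04733108] [-0.00015857 -0.00150452  0.00099489 -0.00084522  0.00068217  0.00296423
 -0.0013335 ]
```

Request:
arm_command --plan "1 0 0 1 0 0 0; 1 0 0 0 0 0 0; 1 0 0 1 0 0 0; 1 0 0 0 0 0 0"

```text
clock: 16.25
tool_pos: [0.4855, -0.0409, 0.1522]
tool_rot: [3.139, -0.001, 1.496]
wrist_force: [-1.8, -0.6, 2.1]
width: 0.116
```

```bash
python3 st.py; python3 -c "
from h import *
p,d=eyes.read_camera('scene');cv2.imwrite('pics/s15.png',p[:,:,::-1]);crop('pics/s15.png','pics/s15c.png',280,180,130,140,5)"
```

```text
16.25 [ 0.48550501 -0.04089418  0.15220094] [ 3.13922704e+00 -1.29718871e-03  1.49610818e+00] [-1.84354464 -0.59955241  2.11687048] [-0.09110795  0.49425743 -0.01806227] w 0.11600354757200783
[-0.66765143  0.03839674  0.68543481  1.97245105 -0.02805962  1.13712452
 -0.04553486] [-6.53981295e-04 -3.98773157e-03  7.73895498e-05 -2.99932097e-03
  1.13587499e-03  3.06869637e-03 -6.05634047e-04]
```

View pics/s15c.png

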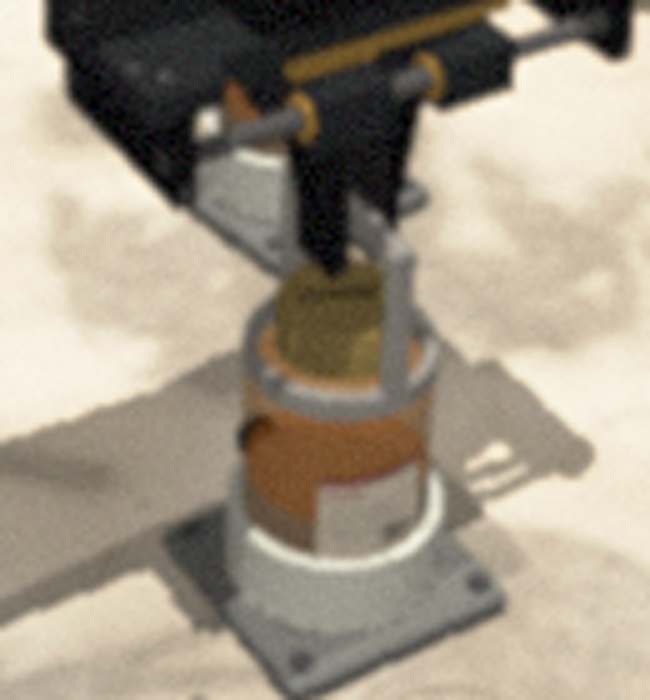

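The collar looks seated: ring about 28 mm below the cap top, contact about 2 N, level in the picture. Releasing.

Request:
arm_command --plan "0.75 0 0 0 0 0 0; 0.5 0 0 0 0 0 0; 0.3 0 0 0 0 0 0; 0.3 0 0 0 0 0 0"

```text
clock: 16.7
tool_pos: [0.4855, -0.0407, 0.1518]
tool_rot: [3.139, -0.001, 1.496]
wrist_force: [0.6, 0.1, -0.1]
width: 0.39
```

Request:
arm_command --plan "0.3 0 0 -15 0 0 0; 0.2 0 0 -30 0 0 0; 0 0 0 -40 0 0 0; 0 45 0 -20 0 0 0; 0 45 0 0 0 0 0"

```text
clock: 17.2
tool_pos: [0.4914, 0.0449, 0.2601]
tool_rot: [3.141, -0.001, 1.485]
wrist_force: [2.2, 0.4, -0.0]
width: 0.848
```

Request:
arm_command --plan "0 45 0 0 0 0 0; 0 0 0 0 0 0 0"

```text
clock: 17.4
tool_pos: [0.4954, 0.0976, 0.2611]
tool_rot: [3.139, -0.003, 1.491]
wrist_force: [-0.1, 0.6, -0.2]
width: 0.973
```

```bash
python3 st.py; python3 look.py w16; python3 -c "
from h import *
p,d=eyes.read_camera('scene');cv2.imwrite('pics/s16.png',p[:,:,::-1]);crop('pics/s16.png','pics/s16c.png',280,180,130,140,5)
p,d=eyes.read_camera('top');cv2.imwrite('pics/top16.png',p[:,:,::-1])
np.save('pics/top16.npy',d)"
```

```text
17.4 [0.49543295 0.09756825 0.26107903] [ 3.13883606 -0.00346752  1.4914773 ] [-0.08513103  0.5966187  -0.17658714] [-0.11422861  0.00120552 -0.00858503] w 0.9731559372652244
[-8.09395666e-01 -5.09315502e-03  5.32595330e-01  1.77765429e+00
  3.03708567e-04  1.36453353e+00 -3.56186552e-01] [ 0.03048439 -0.03000618  0.07619495  0.01441449  0.04868119  0.01360623
  0.03658073]
[ 409   80   54   51 2143] [0.61767633 0.17341527 0.13579992] [0.62020156 0.17323164 0.12971547]
[ 593  143   47  108 3189] [0.81069211 0.07024792 0.13789939] [0.81605234 0.06386729 0.13501151]
[297 278  39  25 532] [ 0.48601195 -0.02341785  0.1347581 ] [ 0.48542741 -0.02287396  0.13498026]
17.45 [0.49558264 0.09406141 0.26109087] [ 3.13879934e+00 -2.11414231e-03  1.48831038e+00] [-0.80764759 -0.00628359  0.53631109  1.77860779  0.00224269  1.36503394
 -0.35428322]
```

View pics/s16c.png

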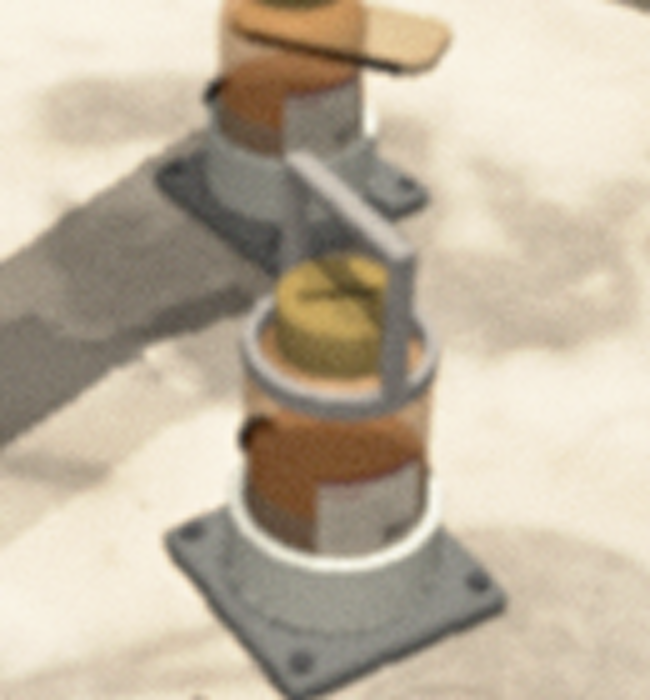

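View pics/w16.png

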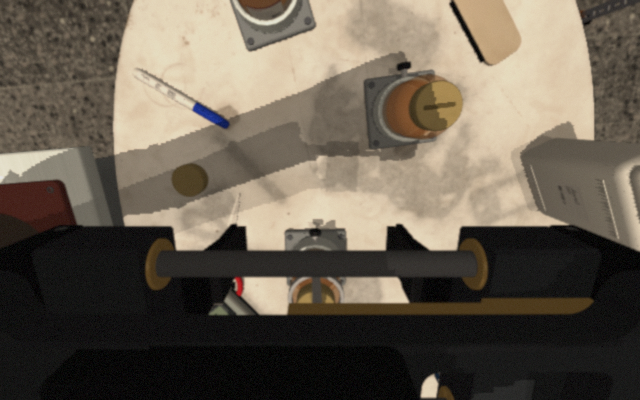

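View pics/top16.png

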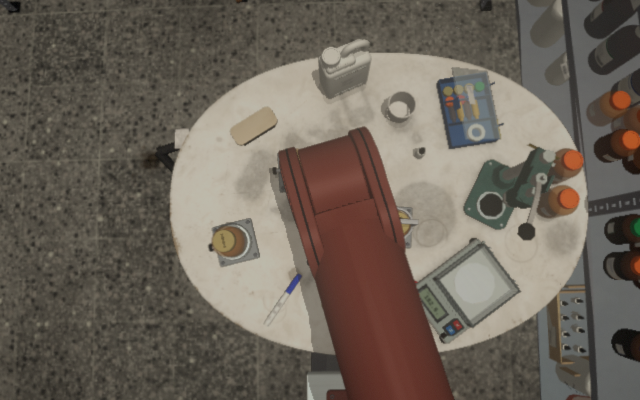

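```bash
python3 -c "
from h import *
crop('pics/scene0.png','pics/z0.png',325,225,45,30,8);crop('pics/s16.png','pics/z1.png',325,225,45,30,8)
a=cv2.imread('pics/z0.png');b=cv2.imread('pics/z1.png');cv2.imwrite('pics/z.png',np.hstack([a,b]))
d=np.load('pics/top16.npy');P=cloud('top',d);m=(P[...,2]>.16)&(P[...,2]<.185)&(np.hypot(P[...,0]-.484,P[...,1]+.041)<.045)
print(m.sum(),P[m].mean(0),P[m].min(0),P[m].max(0))
p,d=eyes.read_camera('scene');P=cloud('scene',d);np.save('pics/sd.npy',d)
m=(np.hypot(P[...,0]-.484,P[...,1]+.041)<.05)&(P[...,2]>.155)&(P[...,2]<.18);print(m.sum(),P[m].mean(0))
"
```

```text
91 [ 0.48437535 -0.05846054  0.17392173] [ 0.47872191 -0.075447    0.16778079] [ 0.48928    -0.04111649  0.17790856]
263 [ 0.48313418 -0.04751734  0.17072656]
```

View pics/z.png

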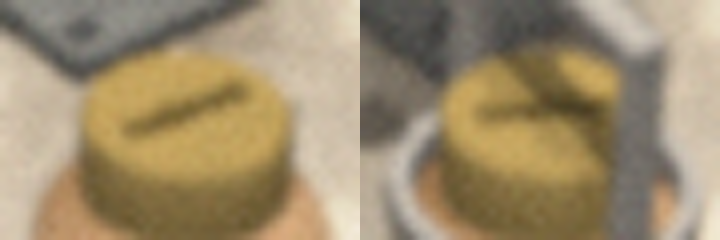

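```bash
python3 -c "
from h import *
for q in ([[130,130],[245,90]],[[120,112],[240,104]]):
    e=onplane('scene',np.array(q)/8+[325,225],.1365);d=e[1]-e[0];print(np.arctan2(d[1],d[0]),np.linalg.norm(d),e.mean(0))
from bench import ctrl
o=ctrl.get_obs();print(o['clock'],o['wrist_force'],o['qvel'].round(3))
"
```

```text
-0.09727998489651139 0.029226094160143407 [ 0.4838155  -0.04424519  0.1365    ]
-0.4959660152756111 0.026271580342777677 [ 0.48281367 -0.04275465  0.1365    ]
17.6 [ 0.24100089 -0.27393786 -0.42521982] [ 0.011 -0.006  0.01   0.002 -0.003  0.    -0.002]
```

The bar on the cap shows a turn of about 0.40 rad clockwise, and the tool's turn less the clamp wind-up gives about 0.43 rad. Both are in range, and the collar is at rest. Handing in.

```bash
python3 -c "
from bench import ctrl
print(ctrl.job_done()); print(ctrl.get_obs()['clock'])"
```

```text
the job is handed in; nothing more can be done
None
the job is handed in; nothing more can be done
```

The loose cap is turned shut by about 0.4 rad and the flag collar sits on that bottle's shoulder. I handed the job in at about 17.6 s, and no verdict was reported.

**Finding the cap:** I twisted all three gently clockwise. The caps at (0.452, 0.323) and (0.620, 0.174) held firm: 0.30 N m at 0.064 rad and 0.44 N m at 0.086 rad. I unwound both and let go. The cap at (0.484, -0.041) gave at about 0.11 N m.

**Turning it:** the tool turned it 0.46 rad in total, which is about 0.43 rad at the cap once the clamp's wind-up is taken off. The before and after pictures of the bar on the cap show about 0.40 rad.

**Placing the collar:** I gripped it by the bar, centred it over the cap with the wrist camera and lowered it until about 2 N of contact. The underside was then about 28 mm below the cap top. I released it and moved the arm clear.

**Last checks:**
- **Seating:** the scene picture shows the ring level and even around the neck, with the gripper touching nothing. By the arm's pose at release the ring was within about 1–2 mm of the cap axis.
- **Bystanders:** I saw no bystander out of place, but I only judged that by eye.
- **Weak check:** depth readings of the collar's bar from the top camera were partly blocked by the arm, so they confirmed its x position but not its centring in y.

On the first bottle, my first grip attempt was off centre by about 3.5 mm and pushed the cap sideways with about 16 N (14 N vertical). I opened, centred again and retried without trouble.

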